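# Lock a chip test fixture with its pin and R-clip

## Robot

A 6-joint arm with a two-finger parallel gripper is mounted at the origin on the work surface. World frame = base frame: x ahead of the robot, y to its left, z up, the work surface at z = 0. Lengths are in m, angles in degrees, forces in N, time in s.
With the tool pointing down it reaches from about 0.375 to 0.9 m from the base axis. Payload 3.1 kg.
Tool frame: the origin (TCP) lies at the very end of the fingers, on their centre line; the grasp point (between the pads) lies 19 mm behind it; z points along the fingers, y is the direction in which the jaws open and shut (so a half turn about z gives the same grasp; the last joint's range is limited). The gripper opens to 87 mm and grips with 3 to 60 N. Pads are 19 mm wide; open, the fingers measure 117 mm over their backs; the gripper's body (75 mm by 190 mm) begins 51 mm behind the grasp point.
Start: joints at [53.657, 30.224, 82.088, -0, 67.689, -10.227], TCP at [0.275, 0.561, 0.223] pointing down, gripper open.
Joint ranges: [-176.69, 176.69], [-43.24, 126.21], [12.49, 139.97], [-82, 262], [0, 151.66], [-163.58, 163.58]. Speed limits (degrees/s): [159.86, 159.86, 180, 180, 180, 180].

## Interface

Orientations are given as a 3x3 rotation matrix whose columns are the frame's x, y, z axes.
In Python, from rig import read_state, capture, hand_in gives the robot as it stands. The module is installed in compiled form; this text tells all that it offers.
- The arm moves only by the tool send_rows, never from a script. Its argument "moves" is one flat list of numbers, 7 for each row, row after row: the turn, a rotation vector about the world's x, y, z in degrees, then the shift along the world's x, y, z in cm, then the gripper's target within -1 to 1 (fully open at 1, half-way at 0, shut at -1). In form: [rx, ry, rz, tx, ty, tz, hand, rx, ry, rz, tx, ty, tz, hand, ...]. A call has 1 to 20 rows; each row shifts and turns the commanded pose from where the row before left it; what a row does not reach is not made up. A row lasts 1/10 s, in which the tool goes at most 50 mm and 8.59 degrees, less where a joint would pass 70% of its speed; a pose out of reach is approached as far as the arm can. A call with a gripper value outside its range is refused whole. The fingers move at their own pace and stop on an object; the grip force is fixed at half the most. Time passes only in rows, so rows that do not move let the fingers close. It gives the time, the measured TCP pose, the force and the opening at its end, in the units of the state.
- read_state(): the state, without advancing time (a new reading comes with each control period).
- capture(name): name is "side" or "top" or "wrist"; returns a dict with "pixels" (480x640x3 uint8, red, green, blue), "vertical_fov" (degrees; the focal length in pixels is half the picture's height over the tangent of half this angle, whatever the lens; pixels are square), "cx", "cy" (the principal point, pixels), "rvec" (rotation vector, rad) and "tvec" (3), from world to camera coordinates, as OpenCV has them. Camera axes: x right, y down, z forward; pixel columns grow to the right and rows downward; lengths in m; the calibration is good to about 2 mm. The wrist camera is an equidistant fisheye: a pixel r from the principal point sees the ray r / f radians off the axis. A picture is of the moment at which its call begins. There is no depth.
- hand_in(): hands the job in, once; it reports no verdict.
The state is a dict: "time_s": time; "joint_positions": joint angles; "qvel": joint speeds; "tau": joint torques, N m; "position": TCP position; "tcp_rot": TCP orientation; "force": force on the tool from outside, world axes, zero at the start; "moment": the same for the moment, N m; "opening": opening from 0.0 (shut) to 1.0 (fully open).
Only numpy, scipy, OpenCV 4.12 (cv2) and the standard library are available. Lean on these libraries where they do the work, as an engineer would, in place of code of your own. Each camera call takes 0.05 s, during which the arm holds its last target.

## Task

Lock the chip test fixture: gently push its lock pin fully home, then take the R-clip from the rack and push its straight leg down through the cross hole in the pin's end, without pressing the soft clamp down to its stop, until the grip sits on the pin and the bow has sprung over under it. Let go of the clip, and leave the fork and the plain pin standing in the rack.

Things in the scene. Friction and masses are not known exactly. Their poses are not given: they have to be found in the camera images.
- fixture: fixed chip test fixture: base plate 150 x 215 mm. Origin on the bench under the middle of the steel clamp bracket (36 mm along x, 44 along y, top z 104 mm); x: the way the lock pin slides home. Lid and chip socket lie at -y (lid top z 77). Bracket, lid and pin float on rubber: pressed down they sink about 1.1 mm per N (22 mm at most) and rise again; rigid sideways.
- clamp (a joint): height of the rubber-mounted clamp (bracket, lid, lock pin), m: 0 at rest, negative as it is pressed down, about -0.011 at 10 N. Beyond -0.020 (18 N) it meets its stop and the chip is crushed.
- lock_pin (a joint): slide of the lock pin along fixture +x, m: 0 pulled out, 0.040 fully home (hard stop). Starts between 0 and 0.012. It takes about 3 N to slide, stays where it is left and cannot turn.
- pin_head (a point): centre of the outer flat face of the lock pin's round head (34 mm diameter, 12 mm thick), the face to push on, at the bracket's -x side, 90 mm above the bench; x along the push, z up.
- pin_hole (a point): centre of the mouth of the cross hole in the top face of the lock pin (steel bar of keystone section: 13 mm wide on top, 22 at the bottom, 18 tall; top face 99 mm above the bench). Hole 6.5 mm square, 1.2 mm chamfer, through the pin. x along the pin to its free end (12 mm on), z up. Pin pulled out: hole hidden in the bracket; pin home: 17 mm clear of the bracket's +x face.
- clip: R-clip, about 62 g, upright in a rack slot, its grip resting on the rack's top. Black grip 13 mm thick (x), 26 wide (y -8 to +18), 46 tall, small wire eye on top to z +64. Origin on the straight leg's axis at the grip's underside, z up. Leg 5 mm thick. Sprung 5 mm wire bow at +y: 15.5 mm out at z -6 to -13, waist 8.5 out at z -25, flared end 16 out at z -44. Bow may go either side of the pin.
- leg_tip (a point): round end of the R-clip's straight leg, 52 mm below clip's origin on its z axis. About 27 mm in, the bow meets the pin's flank; the push climbs to 7 to 13 N, drops as the waist springs in under the pin's bottom edge (grip 3 to 8 mm from seated) and climbs again when the grip sits on the pin's top face.
- clip_bow (a joint): angle by which the R-clip's bow is spread away from the leg, rad: 0 at rest, rising to about 0.1 while its waist rides down the pin's flank, below 0.03 when it has sprung in under the pin.
- rack: grey plastic rack fixed on the bench, 68 mm tall: a slotted rail 20 mm thick (x), 156 long (y), 10 deep on two end posts, legs seen below it; foot 70 x 165 mm. Three slots along its y axis at -50, 0, +50 mm, each 7.6 mm wide (x), 31 long (y). Origin: centre of its underside, z up. R-clip, fork and plain pin stand in it in any order, 50 mm apart, axes parallel to the rack's.
- fork: not the R-clip, leave it standing: same black grip and origin, but two straight parallel legs 52 mm long, 12 mm apart. 60 g.
- plain_pin: not the R-clip, leave it standing: same black grip and origin, but a single straight leg 52 mm long and no bow. 50 g.
There are look-alikes about, which are no part of the job. What is shaped like the clip but red or turquoise is not meant.

How it is judged (in metres and radians):
On the way, in this order (a step that is already met when the one before it is completed fails the run):
1. the lock pin is pushed fully home (value of joint lock_pin above 0.0385 m), for 0.1 s.
2. the straight leg is through the pin's hole and the bow is spread by the pin (value of joint clip_bow above 0.06 rad and z of leg_tip in the frame of pin_hole below -0.03 m and horizontal distance between leg_tip and pin_hole below 0.006 m), for 0.04 s.
At the end, for the whole second after the job is handed in: lock pin home (joint above 0.037); R-clip at rest in its hole, grip underside within 2.5 mm of the pin's top face, within 3 mm of the hole's axis and 0.1 rad of upright; bow sprung in under the pin (joint below 0.04); fork and plain pin within 12 mm of where they stood (z of clip in the frame of pin_hole below 0.0025 m and horizontal distance between clip and pin_hole below 0.003 m and angle between the z axis of clip and the z axis of pin_hole, either way round below 0.1 rad and value of joint clip_bow below 0.04 rad and value of joint lock_pin above 0.037 m and linear speed of clip below 0.02 m/s and distance of each of fork, plain_pin from where it was at the start of the episode below 0.012 m); the robot touches nothing.
It fails at once if the rubber-mounted clamp is pressed down by more than 20 mm, to its stop (value of joint clamp below -0.02 m).
It fails at once if the robot presses on the fixture or its lock pin with more than 30 N (contact force between the arm and fixture above 30 N).
It fails at once if the fork or the plain pin is pulled out of the rack or knocked over (distance of any of fork, plain_pin from where it was at the start of the episode above 0.03 m).
It also fails if it takes over 72 s, if anything falls off the work surface, if the arm or the gripper's body presses on something with over 40 N, if the wrist force passes 120 N, or if a joint passes its speed limit or range.

## Working session

There is one attempt and no reset: what is moved stays moved. The work goes in short steps, Python scripts to look and compute and a tool call to move; the robot and the scene stay as the last step left them, time stands still between calls to the robot, and variables do not carry over. Pictures are saved under pics/ and viewed, and the job is handed in when it is done.

Besides the shell and the picture viewer there is one more tool, called after "Call:" by a JSON object that holds its "name" and its "arguments", one argument or row to a line. send_rows: Moves the arm, as the interface text tells. Its arguments: {"type":"object","properties":{"moves":{"type":"array","items":{"type":"number"}}},"required":["moves"]}

```bash
mkdir -p pics; cat > h.py <<'E'
import numpy as np, cv2
from rig import read_state, capture, hand_in
def snap(name,fn):
    c=capture(name); cv2.imwrite('pics/'+fn+'.png',cv2.cvtColor(c['pixels'],cv2.COLOR_RGB2BGR))
    np.savez('pics/'+fn+'.npz',**{k:np.array(v) for k,v in c.items()},name=name); return c
def load(fn): return dict(np.load('pics/'+fn+'.npz'))
def ray(c,u,v):
    f=240/np.tan(np.radians(float(c['vertical_fov']))/2)
    x=(u-float(c['cx']));y=(v-float(c['cy']))
    if str(c.get('name',''))=='wrist':
        r=np.hypot(x,y);t=r/f;d=np.array([x/r*np.sin(t),y/r*np.sin(t),np.cos(t)]) if r>1e-9 else np.array([0,0,1.])
    else: d=np.array([x/f,y/f,1.])
    R=cv2.Rodrigues(np.array(c['rvec'],float))[0];t=np.array(c['tvec'],float).ravel()
    d=R.T@d; return -R.T@t, d/np.linalg.norm(d)
def onz(c,u,v,z):
    o,d=ray(c,u,v); return o+d*(z-o[2])/d[2]
def proj(c,P):
    f=240/np.tan(np.radians(float(c['vertical_fov']))/2)
    R=cv2.Rodrigues(np.array(c['rvec'],float))[0];p=R@np.array(P)+np.array(c['tvec'],float).ravel()
    if str(c.get('name',''))=='wrist':
        th=np.arctan2(np.hypot(p[0],p[1]),p[2]);q=p[:2]/np.hypot(p[0],p[1])*th*f
    else: q=p[:2]/p[2]*f
    return q+np.array([float(c['cx']),float(c['cy'])])
def tri(pairs):
    A=np.zeros((3,3));b=np.zeros(3)
    for c,u,v in pairs:
        o,d=ray(c,u,v);M=np.eye(3)-np.outer(d,d);A+=M;b+=M@o
    p=np.linalg.solve(A,b)
    return p,[np.linalg.norm((np.eye(3)-np.outer(d,d))@(p-o)) for o,d in [ray(*q) for q in pairs]]
E
python3 - <<'E'
from h import *
for n in ['side','top','wrist']:
    c=snap(n,n+'0'); o,d=ray(c,320,240); print(n,c['vertical_fov'],c['cx'],c['cy'],o.round(3),d.round(3))
s=read_state(); print(s)
E
```

```text
side 49.060315355962224 327.06691420772427 231.86231743276744 [0.442 0.537 0.6  ] [ 0.076 -0.661 -0.747]
top 52.33327057151717 314.2660575617461 240.50094730542082 [0.346 0.087 0.901] [ 0.148 -0.026 -0.989]
wrist 65.70646984690485 316.5557417803484 242.56898405331137 [0.21  0.592 0.384] [ 0.231 -0.104 -0.967]
{'time_s': 0.15, 'joint_positions': array([ 5.36592865e+01,  3.02677980e+01,  8.21393310e+01, -1.96479967e-05,
        6.76883019e+01, -1.02266802e+01]), 'qvel': array([-0.05047226, -0.21126172, -0.20902226, -0.14565169,  0.13320158,
        0.02813718]), 'tau': array([ 2.94807387e-04, -4.40434277e+01, -1.76840794e+01,  6.32981071e-02,
        5.53205819e-02, -8.71147267e-05]), 'position': array([0.27473323, 0.56076202, 0.22178604]), 'tcp_rot': array([[-8.97919708e-01,  4.40158181e-01, -9.86745067e-04],
       [ 4.40159188e-01,  8.97918754e-01, -1.34182734e-03],
       [ 2.95400620e-04, -1.63917812e-03, -9.99998613e-01]]), 'force': array([0.15965907, 0.65925674, 0.36243277]), 'moment': array([-0.00120909,  0.00344322,  0.0002695 ]), 'opening': 0.9984757463565477}
```

View pics/side0.png

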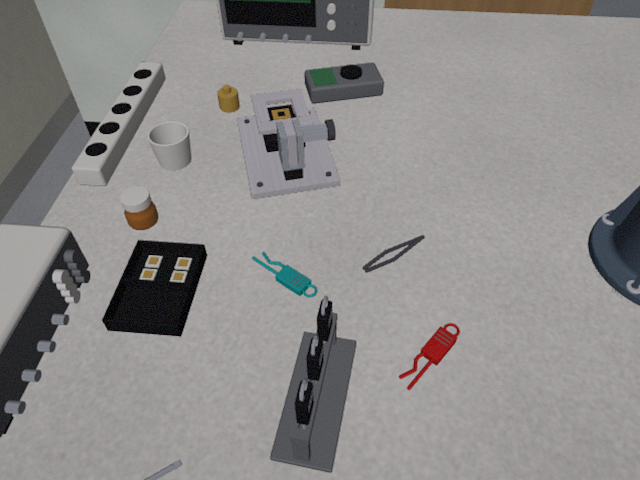

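View pics/top0.png

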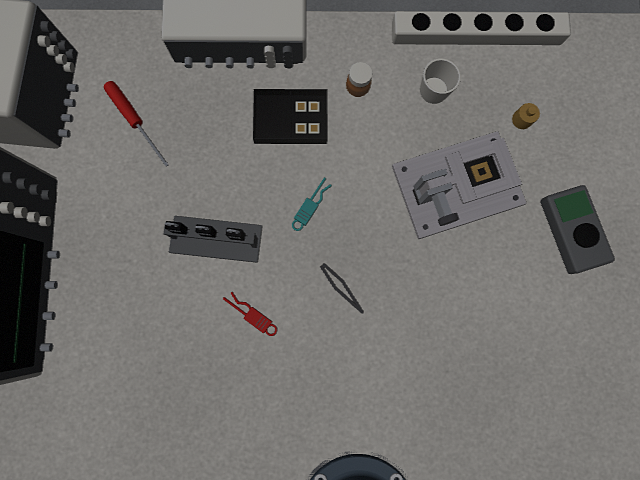

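View pics/wrist0.png

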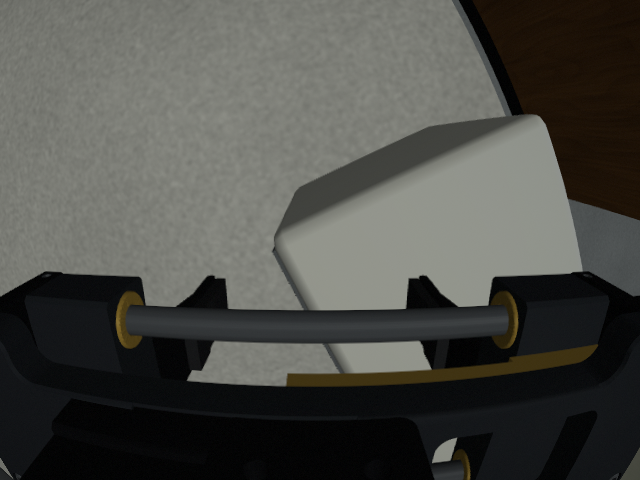

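The side and top views show the rack (top about (215,235), side about (315,390)) and the fixture (top about (458,185), side about (288,140)). I'll zoom in on both.

```bash
python3 - <<'E'
import cv2
s=cv2.imread('pics/side0.png');t=cv2.imread('pics/top0.png')
z=lambda im,x,y,w,h,k:cv2.resize(im[y:y+h,x:x+w],None,fx=k,fy=k,interpolation=cv2.INTER_CUBIC)
cv2.imwrite('pics/a.png',z(t,385,125,150,120,5));cv2.imwrite('pics/b.png',z(s,230,80,120,120,5))
cv2.imwrite('pics/c.png',z(t,155,205,120,65,6));cv2.imwrite('pics/d.png',z(s,265,285,100,185,3.2))
E
```

```text
(no output)
```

View pics/a.png

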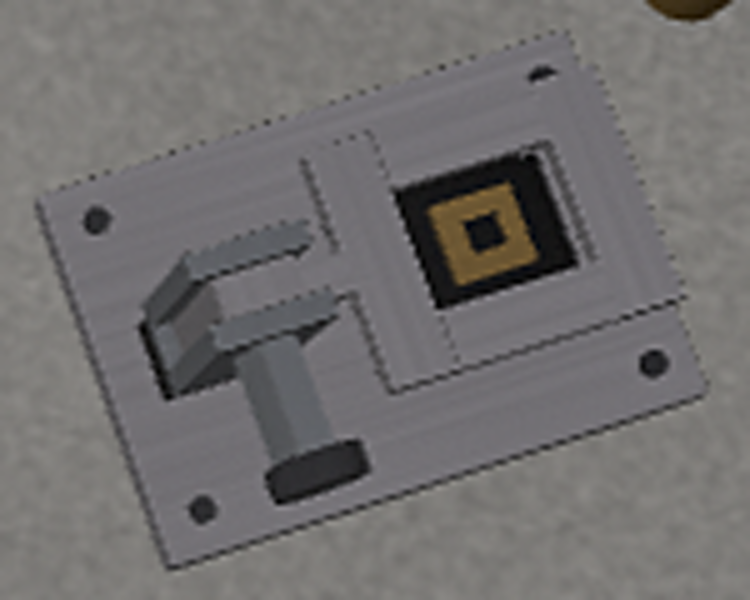

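View pics/b.png

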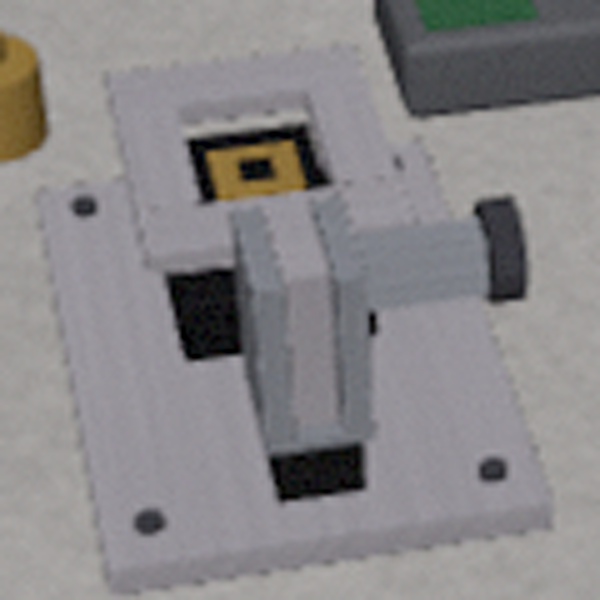

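View pics/c.png

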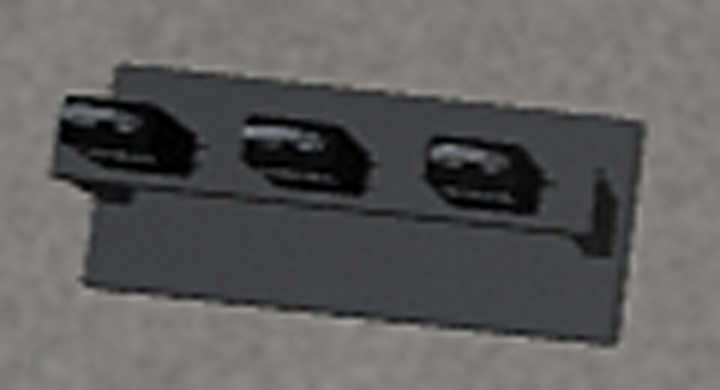

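View pics/d.png

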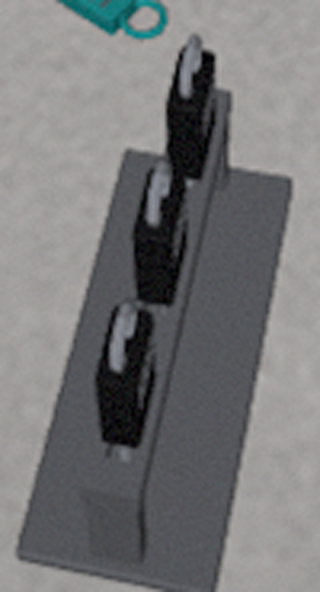

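```bash
python3 - <<'E'
from h import *
t=load('top0');s=load('side0')
print('rack foot')
for p in [(118,65),(643,122),(615,347),(83,283)]: print(onz(t,155+p[0]/6,205+p[1]/6,0.004).round(4))
for p in [(128,150),(292,180),(215,592),(18,557)]: print('s',onz(s,265+p[0]/3.2,285+p[1]/3.2,0.004).round(4))
print('eyes tri')
print('plate (z .012)')
for p in [(40,200),(172,568),(708,392),(568,32)]: print(onz(t,385+p[0]/5,125+p[1]/5,0.012).round(4))
for p in [(107,590),(552,525),(428,140),(40,188)]: print('s',onz(s,230+p[0]/5,80+p[1]/5,0.012).round(4))
T=lambda a,b:tri([(t,385+a[0]/5,125+a[1]/5),(s,230+b[0]/5,80+b[1]/5)])
# bracket: top corners near +y end
for n,a,b in [('+x cheek +y top',(190,253),(265,285)),('-x cheek +y top',(222,325),(350,270)),('+x cheek -y',(310,225),(235,205)),('-x cheek -y',(343,292),(318,200))]: print(n,*T(a,b))
# head
print('pin head top left/ right', onz(t,385+265/5,125+480/5,.1),onz(t,385+365/5,125+445/5,.1))
E
```

```text
rack foot
[0.5261 0.3343 0.004 ]
[0.5081 0.1712 0.004 ]
[0.438  0.1789 0.004 ]
[0.4579 0.3423 0.004 ]
s [0.5066 0.172  0.004 ]
s [0.439  0.1799 0.004 ]
s [0.4563 0.3415 0.004 ]
s [0.5248 0.3362 0.004 ]
eyes tri
plate (z .012)
[ 0.6224 -0.0747  0.012 ]
[ 0.4818 -0.1199  0.012 ]
[ 0.5484 -0.3235  0.012 ]
[ 0.6893 -0.279   0.012 ]
s [ 0.622  -0.0631  0.012 ]
s [ 0.4813 -0.1069  0.012 ]
s [ 0.5457 -0.3224  0.012 ]
s [ 0.6889 -0.278   0.012 ]
+x cheek +y top [ 0.57333568 -0.10814864  0.10356849] [np.float64(0.0020562173455675853), np.float64(0.00205621734556774)]
-x cheek +y top [ 0.54833976 -0.11804672  0.10351108] [np.float64(0.0021145754206678127), np.float64(0.0021145754206676947)]
+x cheek -y [ 0.58674063 -0.15018588  0.10137806] [np.float64(0.0007290680303086348), np.float64(0.0007290680303085463)]
-x cheek -y [ 0.56308965 -0.16155257  0.09720675] [np.float64(0.0005978268302367574), np.float64(0.0005978268302368929)]
pin head top left/ right [ 0.49814916 -0.13164535  0.1       ] [ 0.51010815 -0.16581705  0.1       ]
```

Call:
{"name": "send_rows", "arguments": {
  "moves": [0,0,3,3.4,-2.3,0,1,0,0,3,3.4,-2.3,0,1,0,0,3,3.4,-2.3,0,1,0,0,3,3.4,-2.3,0,1,0,0,4,3.4,-2.3,0,1,0,0,4,3.4,-2.3,0,1,0,6,0,3.4,-2.3,-1,1,0,6,0,3.4,-2.3,-1,1,0,6,0,3.4,-2.3,-1,1,0,6,0,3.4,-2.3,-1,1,0,6,0,3.4,-2.3,-1,1,0,5,0,3.4,-2.3,0,1,0,0,0,0,0,0,1]
}}

```text
time_s: 1.45
position: [0.6877, 0.2787, 0.1613]
tcp_rot: [[-0.809, 0.095, -0.58], [0.116, 0.993, 0.002], [0.576, -0.066, -0.815]]
force: [-0.5, -0.6, -1.9]
opening: 1.003
```

```bash
python3 - <<'E'
from h import *
c=snap('wrist','w1'); o,d=ray(dict(c,name='wrist'),320,240);print(o,d); s=read_state();print(s['time_s'],s['position'],s['tcp_rot'].round(3))
c['name']='wrist'
for k in (-50,0,50): print(proj(c,[.482+.113*k/1000,.257+.9936*k/1000,.068]))
E
```

```text
[0.72350223 0.28657432 0.33395024] [-0.35486418 -0.01954911 -0.93471346]
1.5 [0.68494163 0.28135956 0.16442544] [[-0.81   0.092 -0.58 ]
 [ 0.112  0.994  0.001]
 [ 0.576 -0.064 -0.815]]
[229.62731392 108.36911993]
[280.22326348 104.84920969]
[333.12712466 102.97068124]
```

View pics/w1.png

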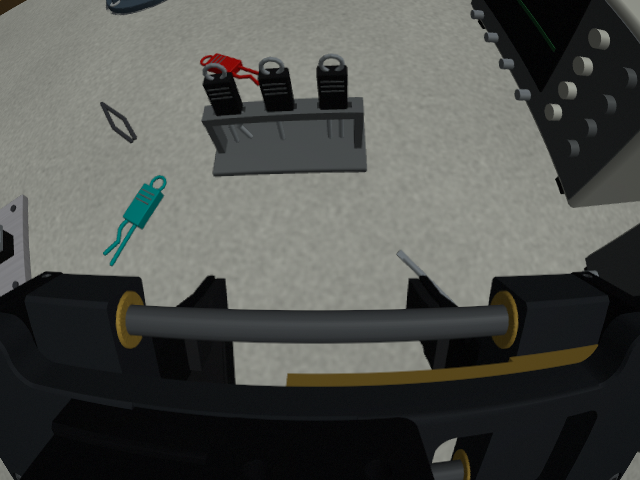

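```bash
python3 - <<'E'
import cv2
s=cv2.imread('pics/w1.png')
cv2.imwrite('pics/w1z.png',cv2.convertScaleAbs(cv2.resize(s[45:185,190:380],None,fx=4.2,fy=4.2,interpolation=cv2.INTER_CUBIC),alpha=1.6))
E
```

```text
(no output)
```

View pics/w1z.png

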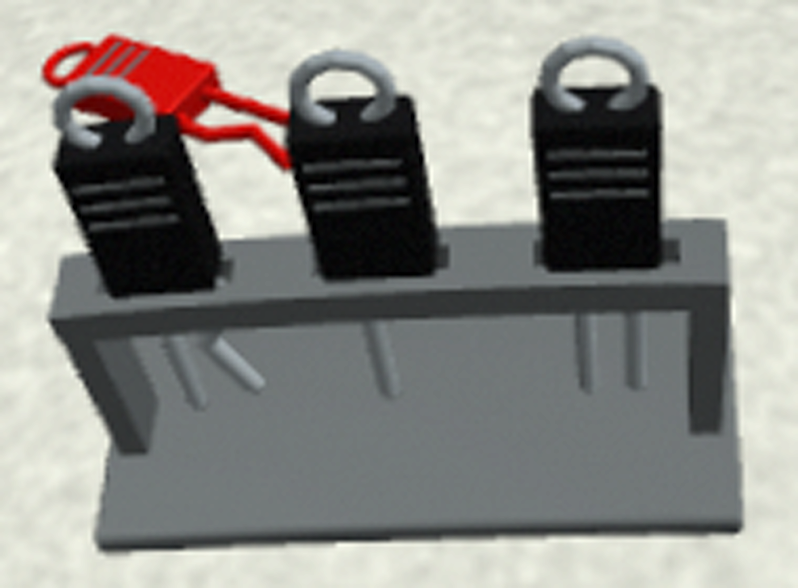

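```bash
python3 - <<'E'
from h import *
c=load('w1')
f=lambda p:(190+p[0]/4.2,45+p[1]/4.2)
R0=np.radians(-6.4);X=np.array([np.cos(R0),np.sin(R0)]);Y=np.array([-np.sin(R0),np.cos(R0)])
for n,p,z in [('clip b -y',(112,296),.068),('clip b +y',(216,284),.068),('clip t -y',(58,163),.114),('clip t +y',(180,120),.114),('plain b-',(318,278),.068),('plain b+',(436,272),.068),('fork b-',(546,270),.068),('fork b+',(660,266),.068),('rail fl',(52,322),.068),('rail fr',(728,283),.068),('rail br',(724,220),.068),('rail bl',(66,258),.068),('foot fl',(98,540),.004),('foot fr',(742,525),.004)]:
    P=onz(c,*f(p),z); print(n,P.round(4))
s=read_state();R=s['tcp_rot'];p=s['position']
Rc=cv2.Rodrigues(c['rvec'])[0];o=-Rc.T@c['tvec'].ravel()
print('cam in tool',(R.T@(o-p)).round(4),(Rc@R).round(3)) 
print('tcp px',proj(c,p),proj(c,p+.1*R[:,2]))
print(s['joint_positions'])
E
```

```text
clip b -y [0.4827 0.1945 0.068 ]
clip b +y [0.4845 0.2193 0.068 ]
clip t -y [0.4838 0.196  0.114 ]
clip t +y [0.4776 0.2221 0.114 ]
plain b- [0.4875 0.2429 0.068 ]
plain b+ [0.4906 0.2695 0.068 ]
fork b- [0.4938 0.2937 0.068 ]
fork b+ [0.4961 0.3187 0.068 ]
rail fl [0.4874 0.1801 0.068 ]
rail fr [0.5028 0.3328 0.068 ]
rail br [0.4839 0.335  0.068 ]
rail bl [0.4677 0.1821 0.068 ]
foot fl [0.5079 0.1723 0.004 ]
foot fr [0.5272 0.3351 0.004 ]
cam in tool [ 0.067  -0.0021 -0.1605] [[-0.002  1.     0.001]
 [-0.966 -0.002 -0.26 ]
 [-0.26  -0.002  0.966]]
tcp px [321.78366718 291.82668086] [320.08888038 238.41632043]
[ 11.01770329  61.53889859  32.44701684   7.4976299  120.69829574
 -70.69027792]
```

Call:
{"name": "send_rows", "arguments": {
  "moves": [0,-7.1,0,0,-2,1.8,1,0,-7.1,0,0,-2,1.8,1,0,-7.1,0,0,-2,1.8,1,0,-7.1,0,0,-2,1.8,1,0,-7,0,0,-2,1.8,1,0,0,-8,-1,-2.1,0,1,0,0,-8,-1,-2.1,0,1,0,0,-8,-1,-2.1,0,1,0,0,-8,-1,-2.1,0,1,0,0,-8,-1,-2.1,0,1,0,0,-8,-1,-2.1,0,1,0,0,-8,-1,-2.1,0,1,0,0,-8,-1,-2.1,0,1,0,0,-8,-1,-2.1,0,1,0,0,-8,-1,-2.1,0,1,0,0,-8,-1,-2.1,0,1,0,0,-8,-1,-2.1,0,1,0,0,-8,-1,-2.1,0,1,0,0,-8,-1,-2.1,0,1,0,0,-8,-0.5,-2.6,0,1]
}}

```text
time_s: 3.5
position: [0.5359, -0.1328, 0.264]
tcp_rot: [[0.592, 0.806, -0.002], [0.806, -0.592, -0.006], [-0.006, 0.002, -1.0]]
force: [0.5, -0.2, -1.1]
opening: 1.001
```

Call:
{"name": "send_rows", "arguments": {
  "moves": [0,0,-8.2,0,0,0,-1,0,0,-8.2,0,0,0,-1,0,0,-8.2,0,0,0,-1,0,0,-8.2,0,0,0,-1,0,0,0,0,0,0,-1]
}}

```text
time_s: 4.0
position: [0.5371, -0.133, 0.2639]
tcp_rot: [[0.932, 0.362, -0.004], [0.362, -0.932, -0.004], [-0.005, 0.002, -1.0]]
force: [-0.1, 0.0, 0.9]
opening: 0.629
```

```bash
python3 - <<'E'
from h import *
c=snap('wrist','w2'); s=read_state();print(s['time_s'],s['position'],s['tcp_rot'].round(3),s['joint_positions'],s['opening'],s['force'])
E
```

```text
4.05 [ 0.53719794 -0.13316676  0.26375469] [[ 0.931  0.364 -0.005]
 [ 0.364 -0.931 -0.004]
 [-0.006  0.002 -1.   ]] [-25.32315994  22.06582917  89.46971935  -0.32202603  68.62039201
  43.45025517] 0.5902279517356536 [ 0.21545704 -0.10255835 -0.24595256]
```

View pics/w2.png

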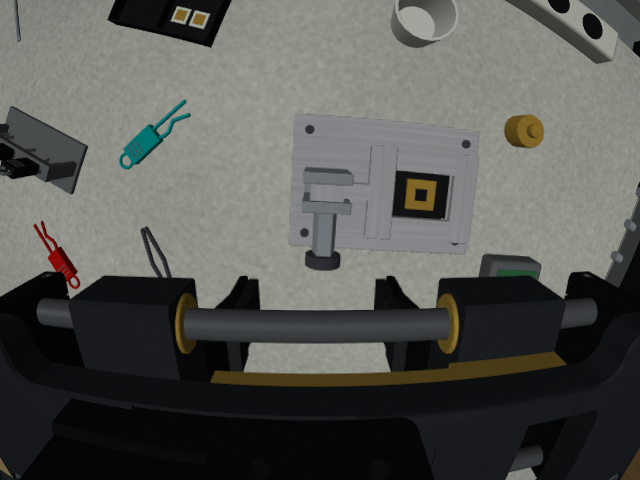

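```bash
python3 - <<'E'
import cv2
s=cv2.imread('pics/w2.png')
cv2.imwrite('pics/w2z.png',cv2.convertScaleAbs(cv2.resize(s[105:280,280:490],None,fx=3.8,fy=3.4,interpolation=cv2.INTER_CUBIC),alpha=1.3))
cv2.imwrite('pics/w2y.png',cv2.convertScaleAbs(cv2.resize(s[160:275,290:370],None,fx=5,fy=5,interpolation=cv2.INTER_CUBIC),alpha=1.3))
E
```

```text
(no output)
```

View pics/w2y.png

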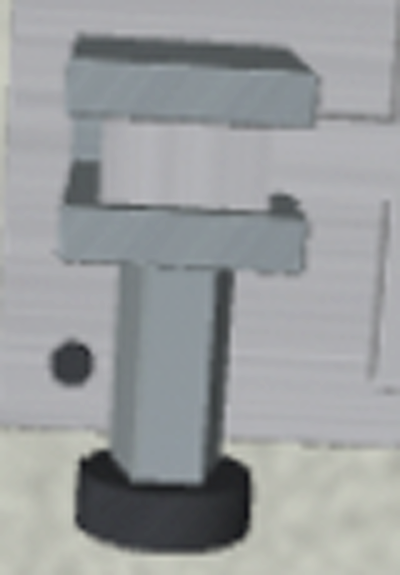

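View pics/w2z.png

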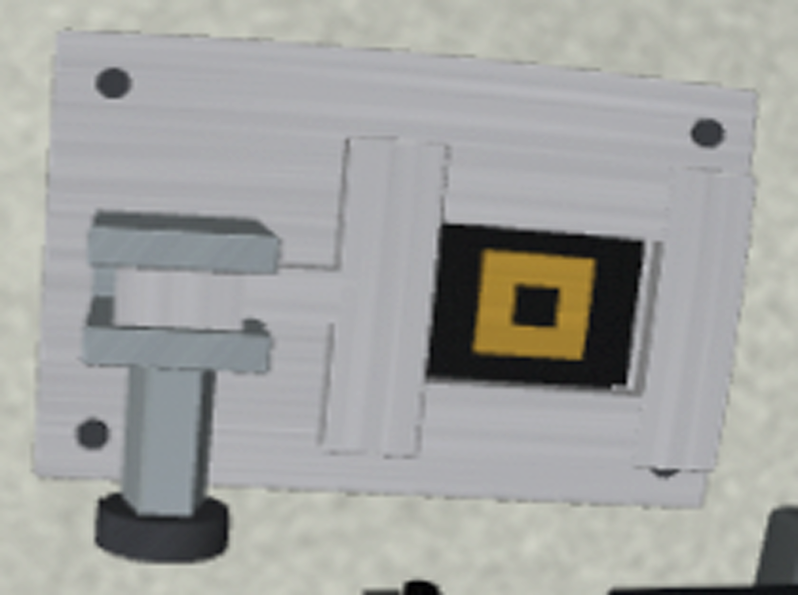

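```bash
python3 - <<'E'
from h import *
c=load('w2')
f=lambda p:(290+p[0]/5,160+p[1]/5)
P=[onz(c,*f(p),.104) for p in [(70,58),(320,75),(303,272),(60,262)]]
for q in P: print(q.round(4))
m=np.mean(P,0);print('center',m)
ax=(P[0]+P[1]-P[2]-P[3])[:2];ay=(P[0]+P[3]-P[1]-P[2])[:2]
print('len',np.linalg.norm(ax)/2,np.linalg.norm(ay)/2,np.degrees(np.arctan2(ax[1],ax[0])),np.degrees(np.arctan2(-ay[0],ay[1])))
g=lambda p:(280+p[0]/3.8,105+p[1]/3.4)
Q=[onz(c,*g(p),.012) for p in [(60,30),(757,92),(703,507),(35,475)]]
for q in Q: print('plate',q.round(4))
e=Q[0]+Q[3]-Q[1]-Q[2];print(np.degrees(np.arctan2(-e[0],e[1])),np.linalg.norm(e)/2); e=Q[0]-Q[3]+Q[1]-Q[2];print(np.degrees(np.arctan2(e[1],e[0])),np.linalg.norm(e)/2)
a=np.radians(18);X=np.array([np.cos(a),np.sin(a)]);Y=np.array([-X[1],X[0]])
for n,p,z in [('bar l',(137,266),.099),('bar r',(215,266),.099),('bar l2',(130,483),.099),('bar r2',(205,485),.099),('head outer',(163,550),.107),('head l',(77,510),.09),('head r',(250,500),.09)]:
    q=onz(c,*f(p),z)[:2];print(n,q.round(4),((q-m[:2])@X*1e3).round(1),((q-m[:2])@Y*1e3).round(1))
E
```

```text
[ 0.5763 -0.1064  0.104 ]
[ 0.5894 -0.1477  0.104 ]
[ 0.556  -0.1582  0.104 ]
[ 0.5421 -0.1176  0.104 ]
center [ 0.56597601 -0.13249524  0.104     ]
len 0.03549310606343896 0.04312540200734966 17.77837208949739 18.275457423683868
plate [ 0.6257 -0.0746  0.012 ]
plate [ 0.6919 -0.2777  0.012 ]
plate [ 0.5504 -0.3247  0.012 ]
plate [ 0.484  -0.1203  0.012 ]
18.02633800213576 0.21419999035552414
18.11990287852941 0.1490127610637453
bar l [ 0.5455 -0.1309] -19.0 7.9
bar r [ 0.5505 -0.1439] -18.2 -6.1
bar l2 [ 0.5072 -0.1444] -59.6 6.8
bar r2 [ 0.5118 -0.1575] -59.2 -7.0
head outer [ 0.4998 -0.1537] -69.5 0.2
head l [ 0.4959 -0.138 ] -68.4 16.4
head r [ 0.5097 -0.168 ] -64.5 -16.3
```

Call:
{"name": "send_rows", "arguments": {
  "moves": [0,0,-3.3,-2.9,-1.4,0,-1,0,0,0,-2.9,-1.4,0,-1,0,0,0,0,0,-4,-1,0,0,0,0,0,-4,-1,0,0,0,0,0,-4,-1,0,0,0,0,0,-4,-1,0,0,0,0,0,-2.3,-1,0,0,0,0,0,0,-1,0,0,0,0,0,0,-1]
}}

```text
time_s: 4.95
position: [0.4802, -0.1624, 0.0802]
tcp_rot: [[0.952, 0.308, -0.006], [0.307, -0.952, -0.003], [-0.007, 0.001, -1.0]]
force: [0.0, -0.3, 0.3]
opening: 0.006
```

```bash
cat > st.py <<'E'
from h import *
s=read_state();C=np.array([.566,-.1325]);a=np.radians(18.05);X=np.array([np.cos(a),np.sin(a)]);Y=np.array([-X[1],X[0]])
d=s['position'][:2]-C;F=s['force']
print('t',s['time_s'],'pos',s['position'].round(4),'fix xy mm',(d@X*1e3).round(1),(d@Y*1e3).round(1),'az',np.degrees(np.arctan2(s['tcp_rot'][1,0],s['tcp_rot'][0,0])).round(2),'open',s['opening'],'Fx,Fy,Fz',(F[:2]@X).round(2),(F[:2]@Y).round(2),F[2].round(2))
E
python3 st.py; python3 -c "
from h import *
snap('side','s3');snap('wrist','w3')
im=cv2.imread('pics/s3.png');cv2.imwrite('pics/s3z.png',cv2.resize(im[60:220,200:420],None,fx=3.6,fy=3.6,interpolation=2))"
```

```text
t 4.95 pos [ 0.4802 -0.1624  0.0802] fix xy mm -90.8 -1.9 az 17.91 open 0.00570165995128236 Fx,Fy,Fz -0.06 -0.3 0.33
```

View pics/s3z.png

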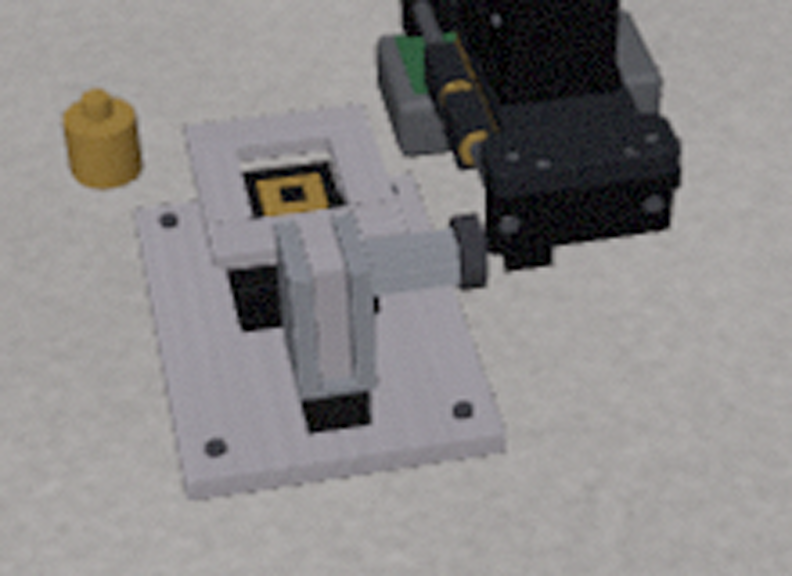

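Call:
{"name": "send_rows", "arguments": {
  "moves": [0,0,0,0.35,0.17,0,-1,0,0,0,0.38,0.16,0,-1,0,0,0,0.38,0.12,0,-1,0,0,0,0.38,0.12,0,-1,0,0,0,0.38,0.12,0,-1,0,0,0,0.38,0.12,0,-1,0,0,0,0.38,0.12,0,-1]
}}

```text
time_s: 5.75
position: [0.5065, -0.1536, 0.0795]
tcp_rot: [[0.952, 0.306, -0.007], [0.306, -0.952, -0.003], [-0.007, 0.001, -1.0]]
force: [-2.1, -3.3, 1.4]
opening: 0.008
```

```bash
python3 st.py
```

```text
t 5.75 pos [ 0.5065 -0.1536  0.0795] fix xy mm -63.1 -1.6 az 17.79 open 0.008471311008863976 Fx,Fy,Fz -3.04 -2.52 1.37
```

Call:
{"name": "send_rows", "arguments": {
  "moves": [0,0,0,0.38,0.13,0,-1,0,0,0,0.38,0.13,0,-1,0,0,0,0.38,0.13,0,-1,0,0,0,0.38,0.13,0,-1,0,0,0,0,0,0,-1]
}}

```text
time_s: 6.25
position: [0.5224, -0.1479, 0.0795]
tcp_rot: [[0.952, 0.305, -0.005], [0.305, -0.952, -0.002], [-0.006, 0.001, -1.0]]
force: [-0.5, -0.0, -0.8]
opening: 0.006
```

```bash
python3 st.py;python3 -c "
from h import *
c=snap('side','s4')
im=cv2.imread('pics/s4.png');cv2.imwrite('pics/s4z.png',cv2.resize(im[60:220,200:420],None,fx=3.6,fy=3.6,interpolation=2))"
```

```text
t 6.25 pos [ 0.5224 -0.1479  0.0795] fix xy mm -46.2 -1.1 az 17.77 open 0.005810595555708954 Fx,Fy,Fz -0.48 0.14 -0.79
```

View pics/s4z.png

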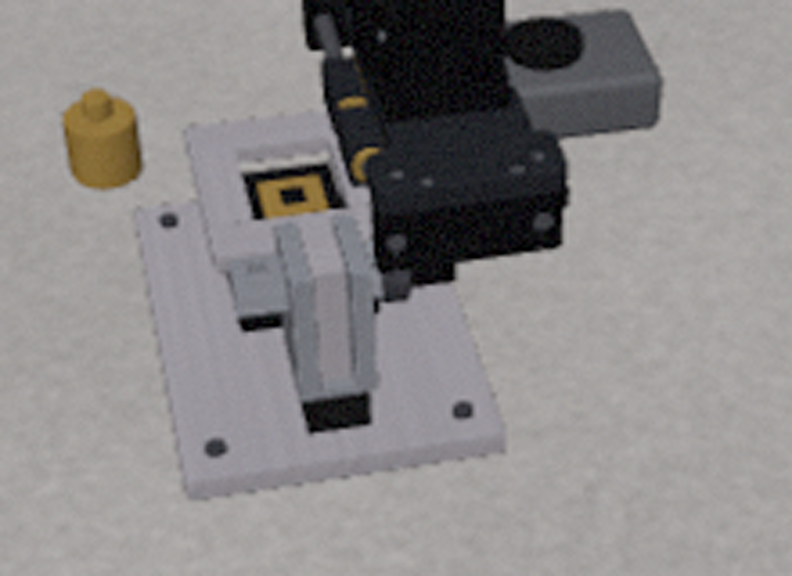

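Call:
{"name": "send_rows", "arguments": {
  "moves": [0,0,0,0.14,0.05,0,-1,0,0,0,0.14,0.05,0,-1,0,0,0,0.14,0.05,0,-1]
}}

```text
time_s: 6.6
position: [0.5253, -0.1467, 0.0795]
tcp_rot: [[0.952, 0.305, -0.007], [0.305, -0.952, -0.002], [-0.008, 0.0, -1.0]]
force: [-2.8, -2.1, 1.3]
opening: 0.005
```

```bash
python3 st.py
```

```text
t 6.6 pos [ 0.5253 -0.1467  0.0795] fix xy mm -43.1 -0.9 az 17.79 open 0.005074509392693979 Fx,Fy,Fz -3.28 -1.13 1.29
```

Call:
{"name": "send_rows", "arguments": {
  "moves": [0,0,0,0.1,0.03,0,-1,0,0,0,0.1,0.03,0,-1]
}}

```text
time_s: 6.8
position: [0.5272, -0.1461, 0.0794]
tcp_rot: [[0.952, 0.306, -0.008], [0.306, -0.952, -0.003], [-0.008, -0.0, -1.0]]
force: [-4.5, -3.7, 1.1]
opening: 0.006
```

```bash
python3 st.py
```

```text
t 6.8 pos [ 0.5272 -0.1461  0.0794] fix xy mm -41.1 -0.9 az 17.8 open 0.0062645402805448416 Fx,Fy,Fz -5.41 -2.08 1.13
```

Call:
{"name": "send_rows", "arguments": {
  "moves": [0,0,0,0.1,0.03,0,-1]
}}

```text
time_s: 6.9
position: [0.5271, -0.146, 0.0793]
tcp_rot: [[0.952, 0.307, -0.01], [0.307, -0.952, -0.003], [-0.011, -0.0, -1.0]]
force: [-6.8, -4.3, 0.8]
opening: 0.007
```

Call:
{"name": "send_rows", "arguments": {
  "moves": [0,0,0,0.05,0.02,0,-1]
}}

```text
time_s: 7.0
position: [0.5271, -0.146, 0.0792]
tcp_rot: [[0.952, 0.307, -0.011], [0.307, -0.952, -0.003], [-0.012, -0.001, -1.0]]
force: [-6.1, -5.7, 0.7]
opening: 0.006
```

```bash
python3 st.py
```

```text
t 7.0 pos [ 0.5271 -0.146   0.0792] fix xy mm -41.1 -0.8 az 17.86 open 0.006161574535339604 Fx,Fy,Fz -7.56 -3.55 0.71
```

Call:
{"name": "send_rows", "arguments": {
  "moves": [0,0,0,0.1,0.03,0,-1,0,0,0,0,0,0,-1]
}}

```text
time_s: 7.2
position: [0.5271, -0.146, 0.079]
tcp_rot: [[0.952, 0.307, -0.013], [0.307, -0.952, -0.003], [-0.014, -0.001, -1.0]]
force: [-8.7, -6.7, -0.1]
opening: 0.005
```

```bash
python3 st.py
```

```text
t 7.2 pos [ 0.5271 -0.146   0.079 ] fix xy mm -41.2 -0.8 az 17.88 open 0.004852158882477682 Fx,Fy,Fz -10.39 -3.68 -0.07
```

Call:
{"name": "send_rows", "arguments": {
  "moves": [0,0,0,-1.4,-0.5,0,-1,0,0,0,-1,-0.3,0,-1,0,0,0,0,0,4,0,0,0,0,0,0,4,0,0,0,0,1,0.3,4,1,0,0,0,0,0,0,1,0,0,0,0,0,0,1]
}}

```text
time_s: 7.9
position: [0.5173, -0.1504, 0.2007]
tcp_rot: [[0.952, 0.306, -0.003], [0.306, -0.952, -0.004], [-0.004, 0.003, -1.0]]
force: [0.1, 0.2, -0.6]
opening: 0.372
```

```bash
python3 st.py;python3 -c "
from h import *
snap('wrist','w5');snap('side','s5');snap('top','t5')
im=cv2.imread('pics/w5.png');cv2.imwrite('pics/w5z.png',cv2.resize(im[40:240,240:400],None,fx=3.75,fy=3,interpolation=2))
im=cv2.imread('pics/s5.png');cv2.imwrite('pics/s5z.png',cv2.resize(im[100:180,230:330],None,fx=7,fy=7,interpolation=2))"
```

```text
t 7.9 pos [ 0.5173 -0.1504  0.2007] fix xy mm -51.9 -1.9 az 17.8 open 0.37202651104525036 Fx,Fy,Fz 0.13 0.13 -0.56
```

View pics/w5.png

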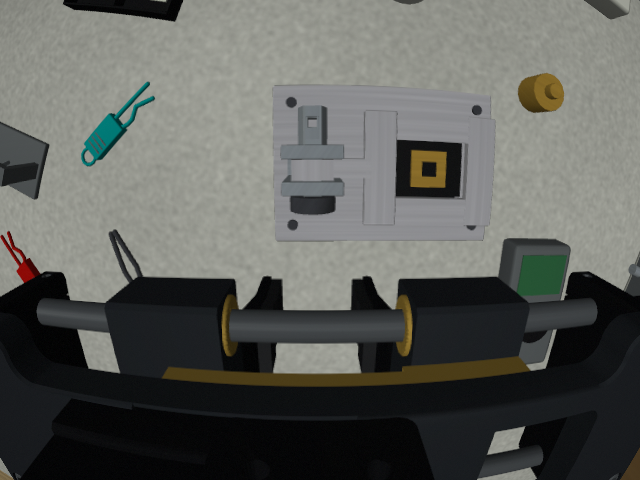

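View pics/w5z.png

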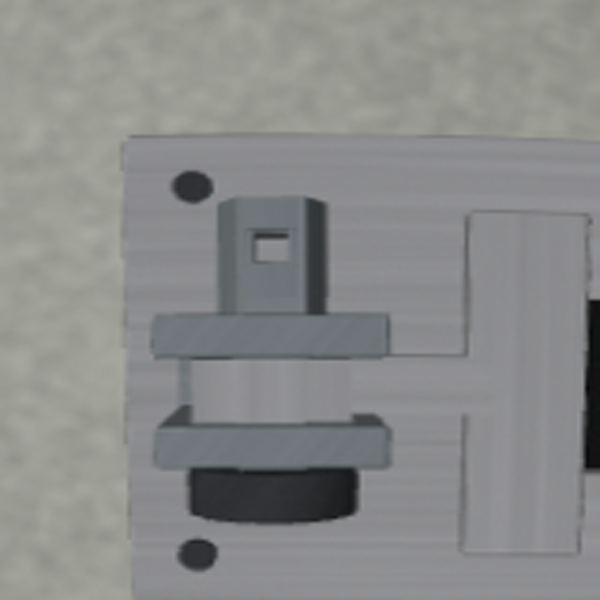

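View pics/s5z.png

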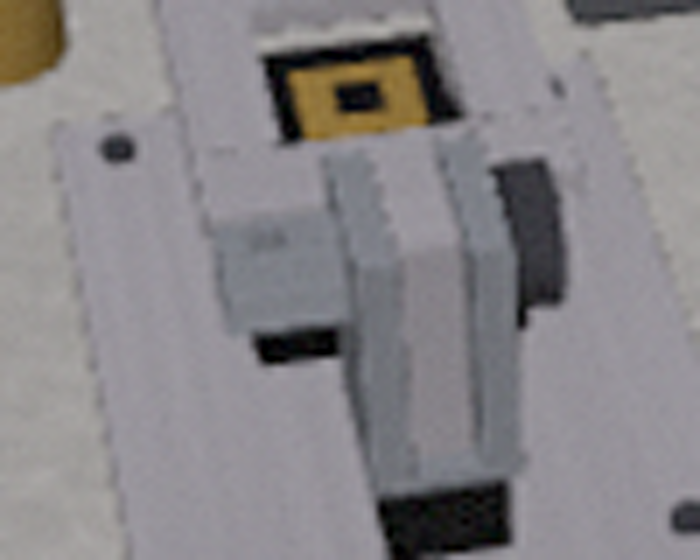

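```bash
python3 - <<'E'
from h import *
c=load('w5');f=lambda p:(240+p[0]/3.75,40+p[1]/3)
P=[onz(c,*f(p),.104) for p in [(152,316),(390,314),(390,468),(155,468)]]
m=np.mean(P,0)[:2];print([q.round(4) for q in P],m)
ax=(P[0]+P[1]-P[2]-P[3])[:2];ay=(P[0]+P[3]-P[1]-P[2])[:2]
print(np.linalg.norm(ax)/2,np.linalg.norm(ay)/2,np.degrees(np.arctan2(ax[1],ax[0])),np.degrees(np.arctan2(-ay[0],ay[1])))
a=np.radians(18.05);X=np.array([np.cos(a),np.sin(a)]);Y=np.array([-X[1],X[0]])
for n,p in [('hole',(270,247)),('end l',(235,197)),('end r',(308,197)),('side l',(234,312)),('side r',(308,312))]:
    q=onz(c,*f(p),.099)[:2];print(n,q.round(4),(q-m)@X*1e3,(q-m)@Y*1e3)
s=load('s5');q=onz(s,230+266/7,100+240/7,.099);print('side hole',q)
E
python3 -c "
import cv2
im=cv2.imread('pics/t5.png');cv2.imwrite('pics/t5z.png',cv2.resize(im[140:240,390:490],None,fx=6,fy=6,interpolation=2))"
```

```text
[array([ 0.576 , -0.1057,  0.104 ]), array([ 0.5898, -0.1472,  0.104 ]), array([ 0.5556, -0.1586,  0.104 ]), array([ 0.5422, -0.1167,  0.104 ])] [ 0.5658855  -0.13205105]
0.03578375461407674 0.04386045666343114 18.26527650634209 18.10439697543706
hole [ 0.598  -0.1214] 33.801716372556065 0.22115363873224217
end l [ 0.6073 -0.1115] 45.74904974143639 6.689448841482719
end r [ 0.6114 -0.1244] 45.68157516219729 -6.874408670605277
side l [ 0.5813 -0.1197] 18.474461538378495 7.002323789552232
side r [ 0.5855 -0.1328] 18.410054682862025 -6.824687572128266
side hole [ 0.59671194 -0.11800581  0.099     ]
```

View pics/t5z.png

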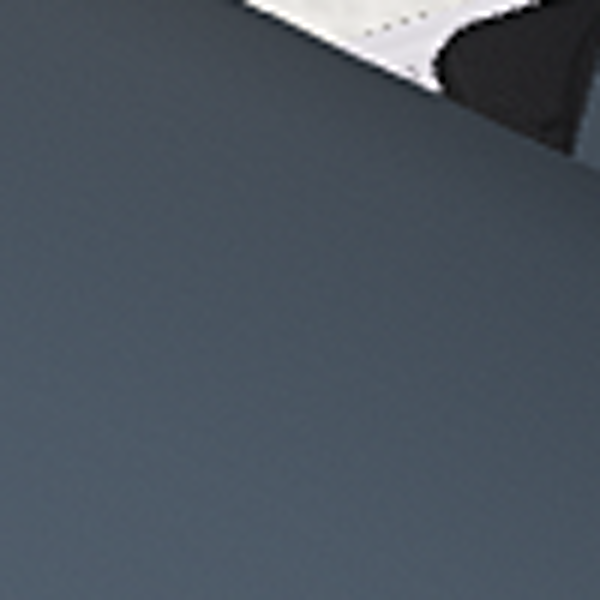

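Call:
{"name": "send_rows", "arguments": {
  "moves": [0,0,0,2,0.7,0,1,0,0,0,2,0.7,0,1,0,0,0,1.7,0.6,-2.5,1,0,0,0,0,0,-2.5,1,0,0,0,0,0,0,1,0,0,0,0,0,0,1]
}}

```text
time_s: 8.65
position: [0.5721, -0.13, 0.1481]
tcp_rot: [[0.952, 0.305, -0.01], [0.305, -0.952, -0.001], [-0.01, -0.002, -1.0]]
force: [-0.4, 0.5, 1.0]
opening: 0.982
```

```bash
python3 st.py;python3 -c "
from h import *
snap('wrist','w6');
im=cv2.imread('pics/w6.png');cv2.imwrite('pics/w6z.png',cv2.resize(im[150:300,250:400],None,fx=4,fy=4,interpolation=2))"
```

```text
t 8.65 pos [ 0.5721 -0.13    0.1481] fix xy mm 6.5 0.5 az 17.78 open 0.9820395151937344 Fx,Fy,Fz -0.18 0.61 1.01
```

View pics/w6z.png

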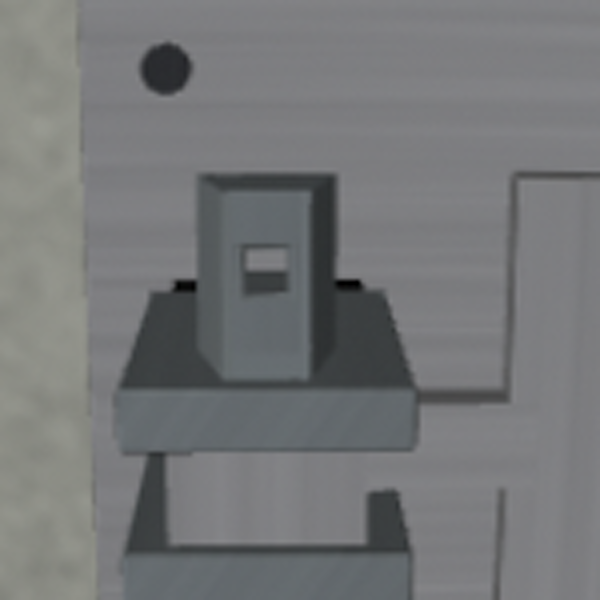

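```bash
python3 - <<'E'
from h import *
c=load('w6');f=lambda p:(250+p[0]/4,150+p[1]/4)
a=np.radians(18.05);X=np.array([np.cos(a),np.sin(a)]);Y=np.array([-X[1],X[0]]);m=np.array([.566,-.1325])
for n,p,z in [('hole',(265,270),.099),('hole+',(265,244),.099),('hole-',(265,295),.099),('end',(265,189),.099),('br face',(265,388),.104),('br face l',(117,388),.104),('br r',(417,388),.104),('bar l',(220,300),.099),('bar r',(310,300),.099),('face low',(265,380),.099)]:
    q=onz(c,*f(p),z)[:2];print(n,q.round(4),((q-m)@X*1e3).round(2),((q-m)@Y*1e3).round(2))
E
```

```text
hole [ 0.5985 -0.1212] 34.37 0.66
hole+ [ 0.6021 -0.1201] 38.19 0.64
hole- [ 0.595  -0.1224] 30.67 0.67
end [ 0.6097 -0.1176] 46.2 0.62
br face [ 0.583  -0.1262] 18.09 0.7
br face l [ 0.5764 -0.1059] 18.13 22.07
br r [ 0.5897 -0.1471] 18.02 -21.24
bar l [ 0.5922 -0.1164] 29.95 7.2
bar r [ 0.5963 -0.1288] 29.91 -5.86
face low [ 0.5828 -0.1263] 17.86 0.71
```

Call:
{"name": "send_rows", "arguments": {
  "moves": [0,0,8.2,-0.9,3.3,2,1,0,0,8.2,-0.9,3.4,2,1,0,0,8.2,-1,3.4,2,1,0,0,8.2,-0.9,3.4,2,1,0,0,8.2,-1,3.4,0,1,0,0,8.2,-0.9,3.4,0,1,0,0,8.2,-1,3.4,0,1,0,0,8.3,-0.9,3.4,0,1,0,0,0,-1,3.4,0,1,0,0,0,-0.9,3.3,0,1,0,0,0,0,0,-1,1,0,0,0,0,0,-1,1,0,0,0,0,0,0,1]
}}

```text
time_s: 10.0
position: [0.4786, 0.2064, 0.2085]
tcp_rot: [[0.114, 0.993, -0.002], [0.993, -0.114, -0.008], [-0.008, -0.001, -1.0]]
force: [-0.3, -0.7, 0.1]
opening: 0.996
```

```bash
python3 st.py;python3 -c "
from h import *
snap('wrist','w7');
im=cv2.imread('pics/w7.png');cv2.imwrite('pics/w7z.png',im)"
```

```text
t 10.0 pos [0.4786 0.2064 0.2085] fix xy mm 21.9 349.3 az 83.44 open 0.9964446507992075 Fx,Fy,Fz -0.51 -0.6 0.13
```

View pics/w7.png

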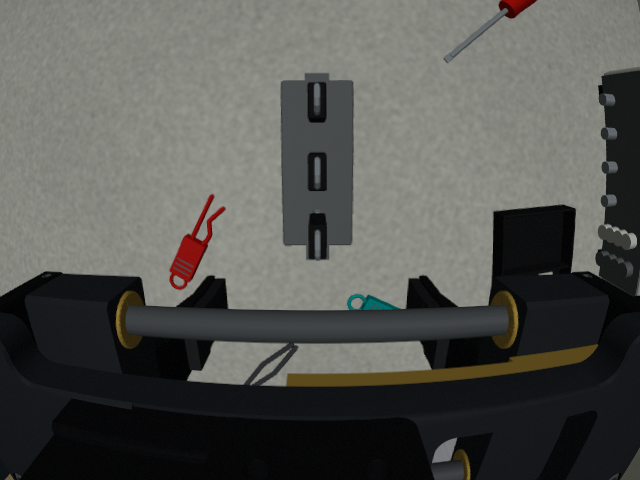

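```bash
python3 -c "
from h import *
im=cv2.imread('pics/w7.png');cv2.imwrite('pics/w7z.png',cv2.convertScaleAbs(cv2.resize(im[140:270,260:380],None,fx=5,fy=5,interpolation=2),alpha=2))"
```

```text
(no output)
```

View pics/w7z.png

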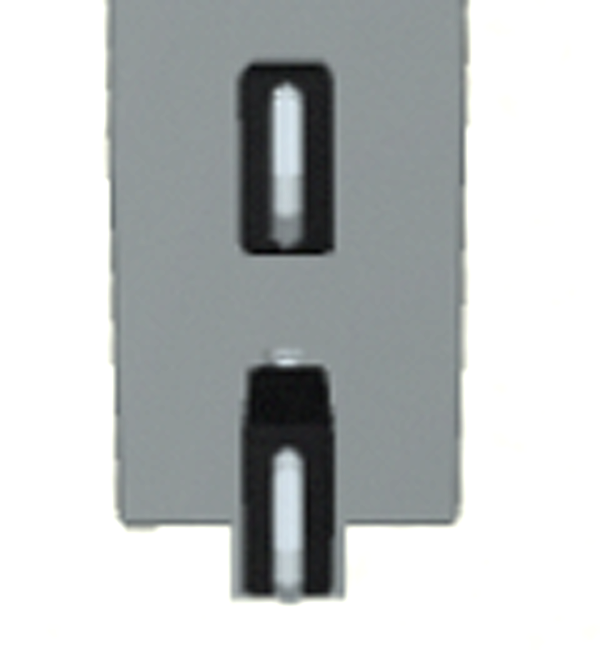

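```bash
python3 - <<'E'
from h import *
c=load('w7');f=lambda p:(260+p[0]/5,140+p[1]/5)
for n,p,z in [('top +y',(287,426),.114),('bottom +y',(287,368),.068),('top -y',(287,595),.114),('l',(243,500),.114),('r',(334,500),.114),('eye',(287,525),.13),('wire at +y',(287,357),.062),('plain +y',(286,64),.114),('plain -y',(286,253),.114)]: print(n,onz(c,*f(p),z).round(4))
E
```

```text
top +y [0.4799 0.2199 0.114 ]
bottom +y [0.4799 0.2193 0.068 ]
top -y [0.4771 0.195  0.114 ]
l [0.4725 0.2099 0.114 ]
r [0.4854 0.2084 0.114 ]
eye [0.4788 0.21   0.13  ]
wire at +y [0.48  0.22  0.062]
plain +y [0.4855 0.2704 0.114 ]
plain -y [0.4825 0.2444 0.114 ]
```

Call:
{"name": "send_rows", "arguments": {
  "moves": [0,0,0,0,0.1,-3,1,0,0,0,0,0,-3,1,0,0,0,0,0,-3,1,0,0,0,0,0,-2.5,1,0,0,0,0,0,-1.4,1,0,0,0,0,0,0,1]
}}

```text
time_s: 10.65
position: [0.4786, 0.207, 0.0788]
tcp_rot: [[0.116, 0.993, -0.004], [0.993, -0.116, -0.008], [-0.008, -0.003, -1.0]]
force: [0.2, 0.1, 1.0]
opening: 0.999
```

```bash
python3 st.py;python3 -c "
from h import *
snap('wrist','w8');snap('side','s8')
im=cv2.imread('pics/s8.png');cv2.imwrite('pics/s8z.png',cv2.convertScaleAbs(cv2.resize(im[240:480,200:440],None,fx=2.5,fy=2.5,interpolation=2),alpha=1.4))"
```

```text
t 10.65 pos [0.4786 0.207  0.0788] fix xy mm 22.1 349.9 az 83.36 open 0.9991303857364502 Fx,Fy,Fz 0.2 0.07 1.04
```

View pics/s8z.png

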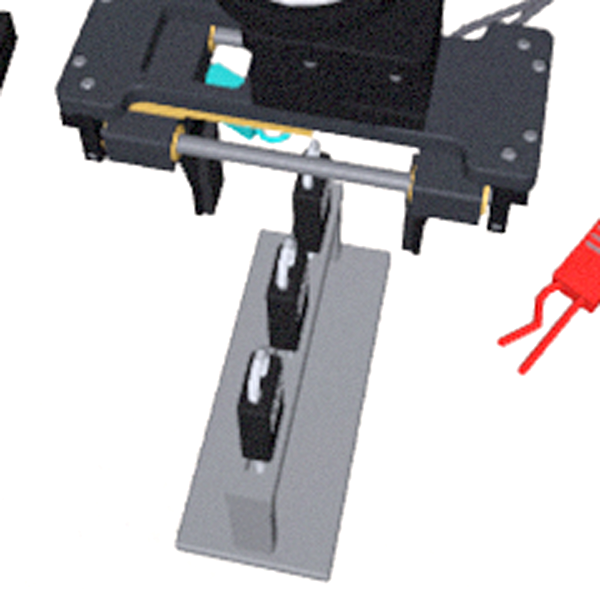

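View pics/w8.png

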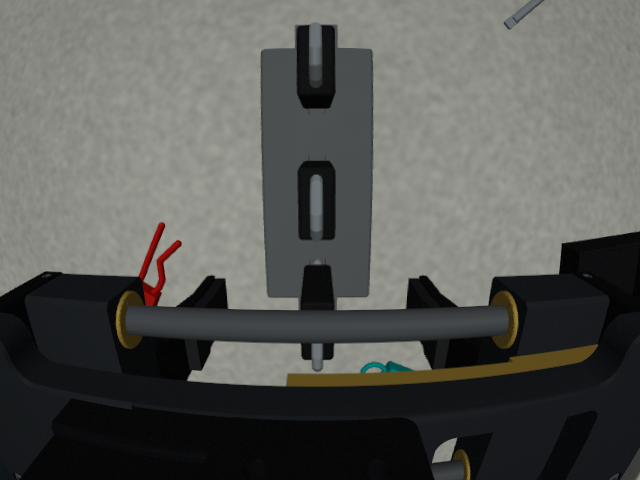

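Call:
{"name": "send_rows", "arguments": {
  "moves": [0,0,0,0,0,0,-1,0,0,0,0,0,0,-1,0,0,0,0,0,0,-1,0,0,0,0,0,0,-1,0,0,0,0,0,0,-1,0,0,0,0,0,0,-1,0,0,0,0,0,0,-1,0,0,0,0,0,0,-1,0,0,0,0,0,0,-1,0,0,0,0,0,0,-1,0,0,0,0,0,0,-1]
}}

```text
time_s: 11.85
position: [0.4793, 0.2086, 0.0805]
tcp_rot: [[0.113, 0.994, -0.0], [0.994, -0.113, -0.007], [-0.007, 0.001, -1.0]]
force: [0.2, 0.2, 0.6]
opening: 0.149
```

Call:
{"name": "send_rows", "arguments": {
  "moves": [0,0,0,0,0,1,-1,0,0,0,0,0,1.5,-1,0,0,0,0,0,2,-1,0,0,0,0,0,3,-1,0,0,0,0,0,3,-1,0,0,0,0,0,3,-1,0,0,0,0,0,0,-1]
}}

```text
time_s: 12.55
position: [0.4821, 0.2093, 0.2202]
tcp_rot: [[0.113, 0.994, 0.01], [0.994, -0.113, -0.005], [-0.004, 0.01, -1.0]]
force: [0.9, 0.2, -0.5]
opening: 0.145
```

```bash
python3 st.py;python3 -c "
from h import *
snap('wrist','w9');snap('side','s9');snap('top','t9')
im=cv2.imread('pics/s9.png');cv2.imwrite('pics/s9z.png',cv2.convertScaleAbs(cv2.resize(im[240:480,200:440],None,fx=2.5,fy=2.5,interpolation=2),alpha=1.4))"
```

```text
t 12.55 pos [0.4821 0.2093 0.2202] fix xy mm 26.1 351.0 az 83.49 open 0.1450919538002888 Fx,Fy,Fz 0.92 -0.07 -0.45
```

View pics/s9z.png

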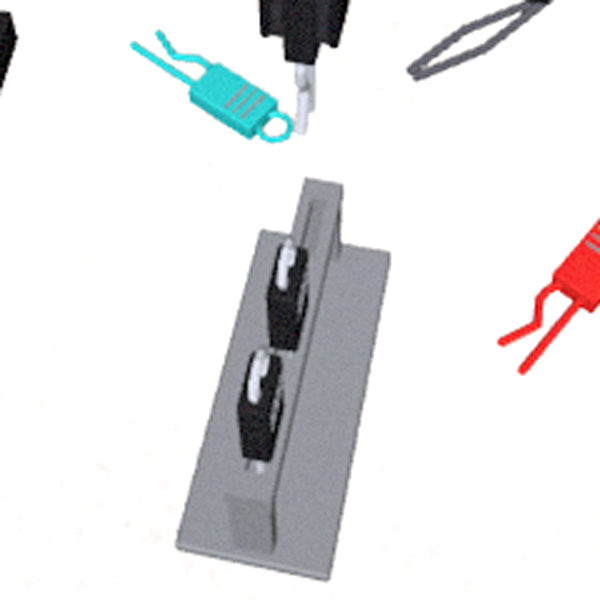

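View pics/w9.png

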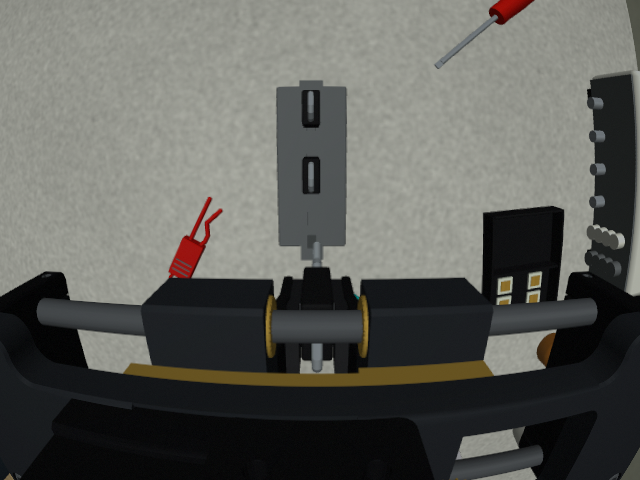

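```bash
python3 -c "
from h import *
im=cv2.imread('pics/w9.png');a=cv2.convertScaleAbs(cv2.resize(im[225:385,260:380],None,fx=4.5,fy=4.5,interpolation=2),alpha=2.2)
im=cv2.imread('pics/s9.png');b=cv2.convertScaleAbs(cv2.resize(im[220:310,280:370],None,fx=6,fy=6,interpolation=2),alpha=1.5)
cv2.imwrite('pics/z9a.png',a);cv2.imwrite('pics/z9b.png',b)"
```

```text
(no output)
```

View pics/z9a.png

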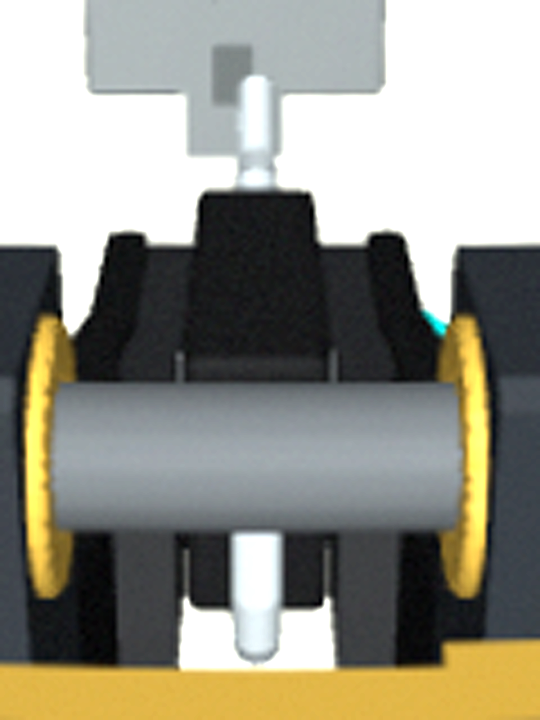

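View pics/z9b.png

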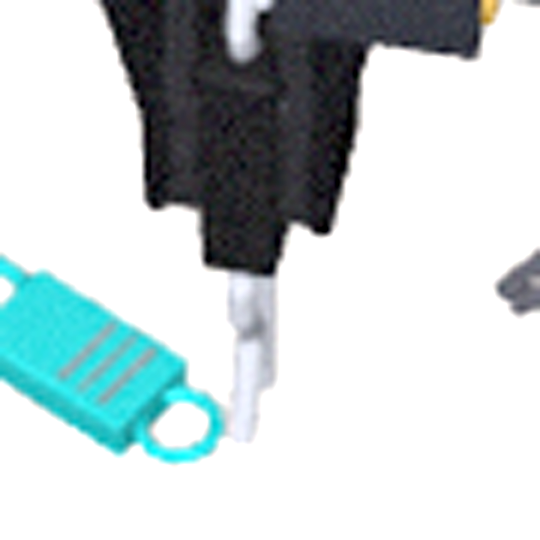

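```bash
python3 - <<'E'
from h import *
c=load('w9');s=read_state();R=s['tcp_rot'];p=s['position']
def ontool(u,v,zt):
    o,d=ray(c,u,v);o=R.T@(o-p);d=R.T@d;return (o+d*(zt-o[2])/d[2])*1e3
f=lambda a:(260+a[0]/4.5,225+a[1]/4.5)
for n,a,z in [('bot +y',(257,192),.0125),('bot +y l',(202,192),.0125),('bot +y r',(312,192),.0125),('top +y',(258,358),-.0335),('top +y l',(188,358),-.0335),('top +y r',(330,358),-.0335),('top -y',(258,606),-.0335),('wire flare end',(257,88),.0125+.044),('waist',(257,172),.0125+.008)]: print(n,ontool(*f(a),z).round(2))
sd=load('s9')
# side view: leg-tip? nearest point & flare
for n,a in [('low end',(242,432)),('right low',(268,385))]:
    o,d=ray(sd,280+a[0]/6,220+a[1]/6);z=p[2]-.0125-.052
    for zz in (z,z+.008): 
        q=o+d*(zz-o[2])/d[2];print(n,zz.round(3),(R.T@(q-p)*1e3).round(1),q.round(4))
E
```

```text
bot +y [10.33  3.24 12.5 ]
bot +y l [10.34 -3.   12.5 ]
bot +y r [10.31  9.48 12.5 ]
top +y [ 10.54   2.72 -33.5 ]
top +y l [ 10.55  -3.39 -33.5 ]
top +y r [ 10.5    9.02 -33.5 ]
top -y [-15.28   2.79 -33.5 ]
wire flare end [10.65  3.81 56.5 ]
waist [10.12  3.34 20.5 ]
low end 0.151 [ 4.7  1.7 64.5] [0.4806 0.2125 0.1508]
low end 0.159 [10.3  0.3 56.4] [0.4799 0.2182 0.1588]
right low 0.151 [-6.2 -0.7 64.5] [0.4771 0.2019 0.1508]
right low 0.159 [-0.4 -2.  56.5] [0.4764 0.2079 0.1588]
```

Call:
{"name": "send_rows", "arguments": {
  "moves": [0,0,2.5,1.2,-3.4,0,-1,0,0,2.5,1.2,-3.5,0,-1,0,0,2.5,1.2,-3.5,0,-1,0,0,2.5,1.2,-3.5,0,-1,0,0,2.5,1.2,-3.5,0,-1,0,0,2.4,1.2,-3.5,0,-1,0,0,2.4,1.2,-3.5,0,-1,0,0,2.4,1.2,-3.5,0,-1,0,0,2.4,1.2,-3.5,0,-1,0,0,2.4,1.3,-3.5,0,-1,0,0,0,0,0,-1.5,-1,0,0,0,0,0,-1.5,-1,0,0,0,0,0,0,-1,0,0,0,0,0,0,-1]
}}

```text
time_s: 14.1
position: [0.5993, -0.14, 0.184]
tcp_rot: [[-0.309, 0.951, -0.0], [0.951, 0.309, -0.005], [-0.004, -0.002, -1.0]]
force: [-0.1, -0.4, -0.5]
opening: 0.153
```

```bash
python3 st.py;python3 -c "
from h import *
snap('wrist','w10');snap('side','s10');snap('top','t10')
s=read_state();print(s['position'],s['tcp_rot'].round(4));np.savez('pics/st10.npz',R=s['tcp_rot'],p=s['position'])
im=cv2.imread('pics/w10.png');a=cv2.convertScaleAbs(cv2.resize(im[160:400,220:420],None,fx=3.2,fy=2.5,interpolation=2),alpha=1.5)
im=cv2.imread('pics/s10.png');b=cv2.convertScaleAbs(cv2.resize(im[60:200,200:350],None,fx=4.2,fy=4.2,interpolation=2),alpha=1.2)
cv2.imwrite('pics/z10a.png',a);cv2.imwrite('pics/z10b.png',b)"
```

```text
t 14.1 pos [ 0.5993 -0.14    0.184 ] fix xy mm 29.3 -17.4 az 107.99 open 0.15250779095240347 Fx,Fy,Fz -0.19 -0.35 -0.47
[ 0.60058894 -0.1402138   0.18600798] [[-0.3093  0.951   0.0036]
 [ 0.9509  0.3093 -0.0067]
 [-0.0075  0.0013 -1.    ]]
```

View pics/z10a.png

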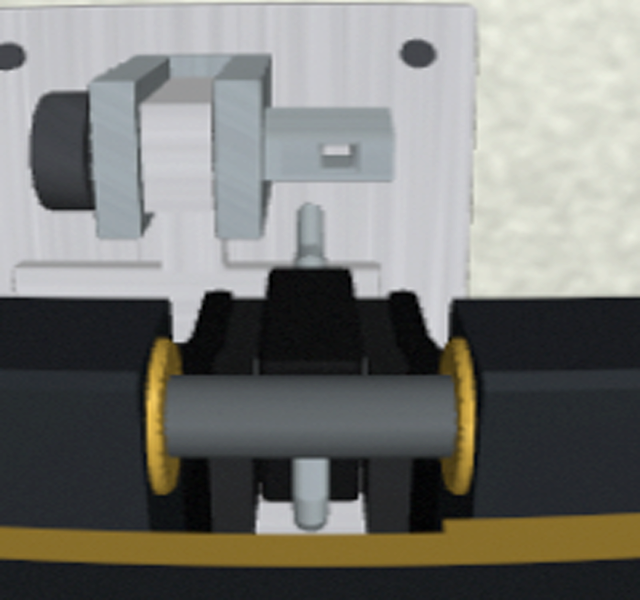

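View pics/z10b.png

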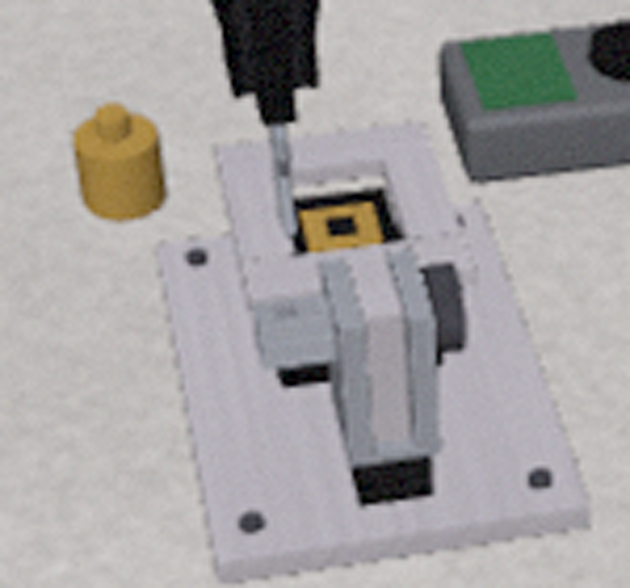

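View pics/t10.png

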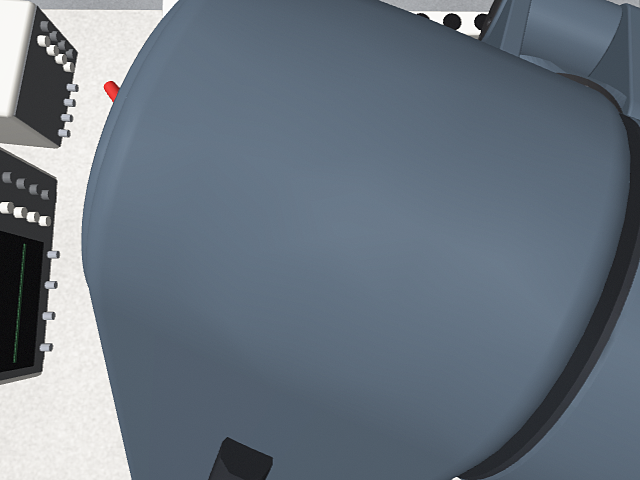

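```bash
python3 - <<'E'
from h import *
im=cv2.imread('pics/w10.png');a=cv2.convertScaleAbs(cv2.resize(im[190:270,270:350],None,fx=7.5,fy=7.5,interpolation=2),alpha=1.5)
cv2.imwrite('pics/z10c.png',a)
for n in ['w1','w9','w10']:
    c=load(n);R=cv2.Rodrigues(c['rvec'])[0];o=-R.T@c['tvec'].ravel();print(n,o.round(4),R.round(4).tolist())
E
```

```text
w1 [0.7235 0.2866 0.334 ] [[0.0937, 0.9934, -0.0663], [0.9323, -0.1109, -0.3442], [-0.3493, -0.0295, -0.9365]]
w9 [0.4875 0.2802 0.3819] [[0.9937, -0.1115, 0.0114], [-0.1106, -0.9585, 0.2629], [-0.0184, -0.2625, -0.9648]]
w10 [ 0.5765 -0.072   0.3457] [[0.9506, 0.3105, -0.0012], [0.2998, -0.9167, 0.2641], [0.0809, -0.2514, -0.9645]]
```

View pics/z10c.png

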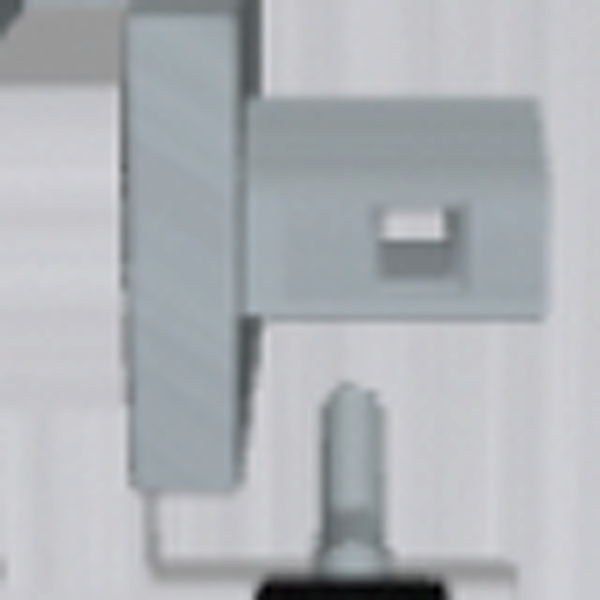

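```bash
python3 - <<'E'
from h import *
c=load('w10');a=np.radians(18.05);X=np.array([np.cos(a),np.sin(a)]);Y=np.array([-X[1],X[0]])
zt=.185
H=onz(c,325.6,222.9,.099);G=onz(c,317.2,267.2,zt-.0125);W=onz(c,316.9,240.9,zt-.0565)
T=onz(c,220+312/3.2,160+495/2.5,zt+.0335)
for n,q in [('H',H),('G',G),('W',W),('T(-y top)',T)]: print(n,q.round(4))
for n,L in [('G',G[:2]-.018*Y),('W',W[:2]-.0185*Y),('T',T[:2]+.008*Y)]:
    d=H[:2]-L;print(n,L.round(4),'to hole fx,fy',(d@X*1e3).round(2),(d@Y*1e3).round(2),'world',(d*1e3).round(2))
s=load('s10')
print(onz(s,200+285/4.2,60+310/4.2,.099), onz(s,200+294/4.2,60+236/4.2,zt-.0645))
E
```

```text
H [ 0.5988 -0.1213  0.099 ]
G [ 0.5953 -0.129   0.1725]
W [ 0.5946 -0.1276  0.1285]
T(-y top) [ 0.6025 -0.1508  0.2185]
G [ 0.6009 -0.1461] to hole fx,fy 5.73 24.31 world [-2.08 24.89]
W [ 0.6004 -0.1452] to hole fx,fy 5.9 23.23 world [-1.59 23.91]
T [ 0.6    -0.1432] to hole fx,fy 5.6 21.24 world [-1.25 21.93]
[ 0.59713824 -0.11918808  0.099     ] [ 0.5947089  -0.13556049  0.1205    ]
```

```bash
python3 - <<'E'
from h import *
im=cv2.imread('pics/w10.png');a=cv2.convertScaleAbs(cv2.resize(im[225:385,260:380],None,fx=4.5,fy=4.5,interpolation=2),alpha=2.2)
cv2.imwrite('pics/z10d.png',a)
im=cv2.imread('pics/s10.png');b=cv2.convertScaleAbs(cv2.resize(im[80:150,240:310],None,fx=8,fy=8,interpolation=2),alpha=1.1)
cv2.imwrite('pics/z10e.png',b)
E
```

```text
(no output)
```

View pics/z10d.png

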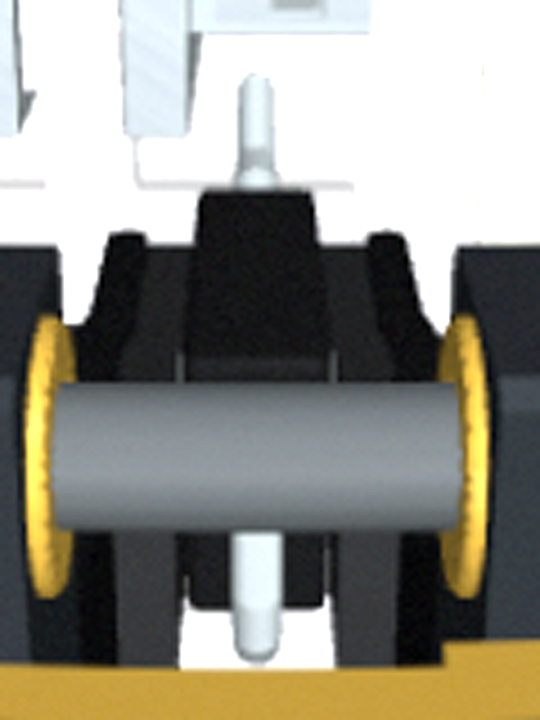

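View pics/z10e.png

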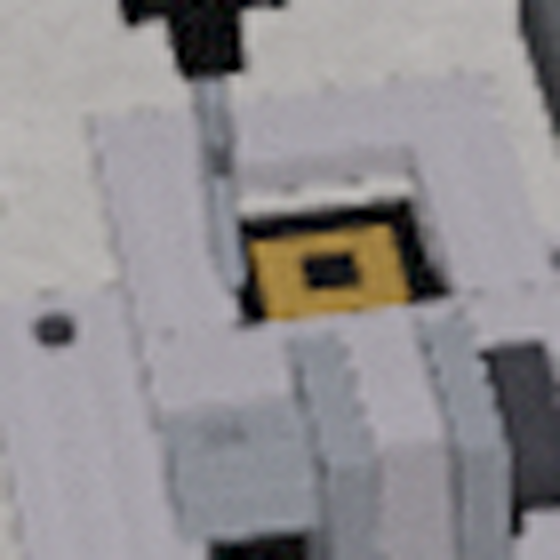

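```bash
python3 - <<'E'
from h import *
s=load('s10');a=np.radians(18.05);X=np.array([np.cos(a),np.sin(a)]);Y=np.array([-X[1],X[0]])
H=onz(s,268.1,134.1,.099)[:2]
for z in (.1225,.1255):
    B=onz(s,269.2,115.9,z)[:2];d=H-(B-.0165*Y);print(z,B,'shift fx fy',d@X*1e3,d@Y*1e3)
# grip bottom front edge center in s10 zoom e
for z in (.1687,.1725):
    B=onz(s,240+208/8,80+76/8,z)[:2];d=H-(B-.018*Y);print(z,B,'grip shift',d@X*1e3,d@Y*1e3)
E
```

```text
0.1225 [ 0.59543093 -0.13339826] shift fx fy 5.76577474959773 30.30273280544701
0.1255 [ 0.5944686 -0.1291832] shift fx fy 5.374724651618298 25.9969395402553
0.1687 [ 0.5964153  -0.13390068] grip shift 4.985525886086566 32.585436231586584
0.1725 [ 0.59505695 -0.12798466] grip shift 4.443961703613694 26.539676849328636
```

Call:
{"name": "send_rows", "arguments": {
  "moves": [0,0,0,-0.1,1.3,0,-1,0,0,0,-0.12,1.26,0,-1,0,0,0,0,0,0,-1,0,0,0,0,0,-0.5,-1,0,0,0,0,0,-0.5,-1,0,0,0,0,0,0,-1]
}}

```text
time_s: 14.85
position: [0.5974, -0.1148, 0.1745]
tcp_rot: [[-0.309, 0.951, 0.001], [0.951, 0.309, -0.006], [-0.006, -0.001, -1.0]]
force: [-0.1, -0.3, -0.8]
opening: 0.145
```

```bash
python3 st.py;python3 -c "
from h import *
snap('wrist','w11');snap('side','s11')
im=cv2.imread('pics/w11.png');a=cv2.convertScaleAbs(cv2.resize(im[190:270,270:350],None,fx=7.5,fy=7.5,interpolation=2),alpha=1.5)
im=cv2.imread('pics/s11.png');b=cv2.convertScaleAbs(cv2.resize(im[80:150,240:310],None,fx=8,fy=8,interpolation=2),alpha=1.1)
cv2.imwrite('pics/z11a.png',a);cv2.imwrite('pics/z11b.png',b)"
```

```text
t 14.85 pos [ 0.5974 -0.1148  0.1745] fix xy mm 35.4 7.1 az 107.97 open 0.14492652846542792 Fx,Fy,Fz -0.23 -0.24 -0.8
```

View pics/z11a.png

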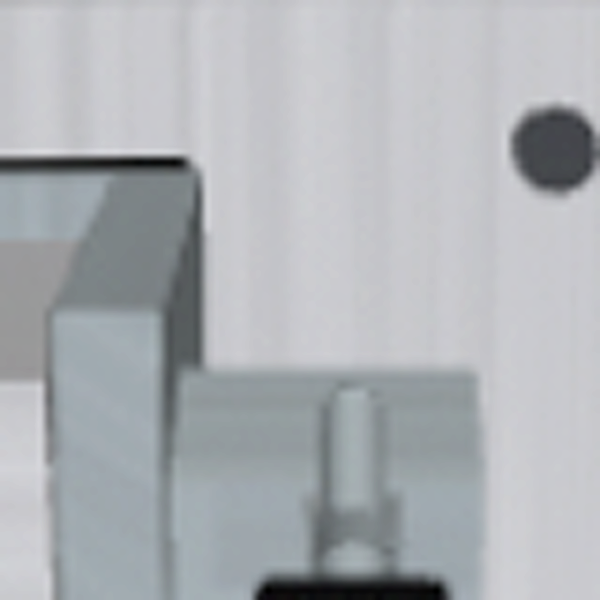

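View pics/z11b.png

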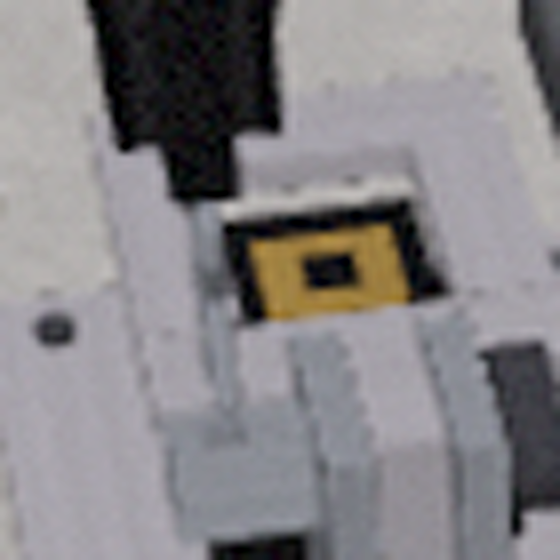

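Call:
{"name": "send_rows", "arguments": {
  "moves": [0,0,0,-0.02,0.06,0,-1,0,0,0,0,0,-0.4,-1,0,0,0,0,0,-0.3,-1,0,0,0,0,0,-0.2,-1,0,0,0,0,0,0,-1]
}}

```text
time_s: 15.45
position: [0.5976, -0.1141, 0.166]
tcp_rot: [[-0.309, 0.951, 0.002], [0.951, 0.309, -0.006], [-0.006, -0.0, -1.0]]
force: [0.0, 0.5, -0.7]
opening: 0.148
```

```bash
python3 st.py
```

```text
t 15.45 pos [ 0.5976 -0.1141  0.166 ] fix xy mm 35.7 7.7 az 107.98 open 0.1483200916691867 Fx,Fy,Fz 0.17 0.46 -0.7
```

Call:
{"name": "send_rows", "arguments": {
  "moves": [0,0,0,0,0,-0.2,-1,0,0,0,0,0,-0.2,-1,0,0,0,0,0,-0.2,-1,0,0,0,0,0,0,-1]
}}

```text
time_s: 15.85
position: [0.5978, -0.1142, 0.1602]
tcp_rot: [[-0.309, 0.951, 0.003], [0.951, 0.309, -0.006], [-0.007, 0.0, -1.0]]
force: [-0.2, 0.1, -1.3]
opening: 0.148
```

```bash
python3 st.py;python3 -c "
from h import *
snap('wrist','w12');snap('side','s12')
im=cv2.imread('pics/w12.png');a=cv2.convertScaleAbs(cv2.resize(im[190:270,270:350],None,fx=7.5,fy=7.5,interpolation=2),alpha=1.5)
im=cv2.imread('pics/s12.png');b=cv2.convertScaleAbs(cv2.resize(im[80:150,240:310],None,fx=8,fy=8,interpolation=2),alpha=1.1)
cv2.imwrite('pics/z12a.png',np.hstack([a,np.pad(b,((0,40),(0,0),(0,0)))])[:, :][::1] if 0 else a);cv2.imwrite('pics/z12b.png',b)"; python3 st.py
```

```text
t 15.85 pos [ 0.5978 -0.1142  0.1602] fix xy mm 35.9 7.5 az 107.99 open 0.14833429154600325 Fx,Fy,Fz -0.17 0.17 -1.25
t 15.95 pos [ 0.5978 -0.1142  0.1605] fix xy mm 35.9 7.5 az 107.99 open 0.14634150236382187 Fx,Fy,Fz -0.49 -0.27 -0.96
```

View pics/z12b.png

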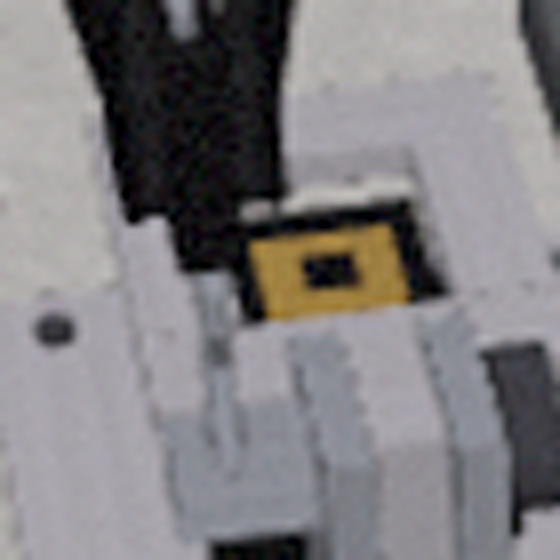

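View pics/z12a.png

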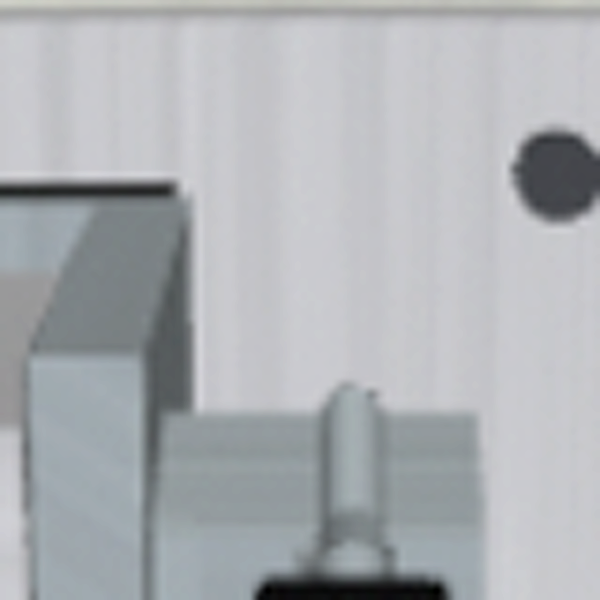

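Call:
{"name": "send_rows", "arguments": {
  "moves": [0,0,0,0,0,-0.2,-1,0,0,0,0,0,-0.2,-1,0,0,0,0,0,-0.2,-1,0,0,0,0,0,0,-1]
}}

```text
time_s: 16.35
position: [0.5978, -0.1143, 0.1543]
tcp_rot: [[-0.309, 0.951, 0.003], [0.951, 0.309, -0.006], [-0.007, 0.001, -1.0]]
force: [-0.5, 0.0, -0.6]
opening: 0.149
```

```bash
python3 st.py
```

```text
t 16.35 pos [ 0.5978 -0.1143  0.1543] fix xy mm 35.9 7.5 az 107.99 open 0.14888519417828272 Fx,Fy,Fz -0.47 0.17 -0.59
```

Call:
{"name": "send_rows", "arguments": {
  "moves": [0,0,0,0,0,-0.3,-1,0,0,0,0,0,-0.3,-1,0,0,0,0,0,-0.3,-1,0,0,0,0,0,-0.3,-1,0,0,0,0,0,0,-1]
}}

```text
time_s: 16.85
position: [0.5978, -0.1143, 0.142]
tcp_rot: [[-0.309, 0.951, 0.002], [0.951, 0.309, -0.006], [-0.007, 0.0, -1.0]]
force: [0.1, -0.8, -0.6]
opening: 0.15
```

```bash
python3 st.py;python3 -c "
from h import *
snap('wrist','w13');snap('side','s13')
im=cv2.imread('pics/w13.png');a=cv2.convertScaleAbs(cv2.resize(im[190:270,270:350],None,fx=7.5,fy=7.5,interpolation=2),alpha=1.5)
im=cv2.imread('pics/s13.png');b=cv2.convertScaleAbs(cv2.resize(im[80:150,240:310],None,fx=8,fy=8,interpolation=2),alpha=1.1)
cv2.imwrite('pics/z13a.png',a);cv2.imwrite('pics/z13b.png',b)"
```

```text
t 16.85 pos [ 0.5978 -0.1143  0.142 ] fix xy mm 35.9 7.5 az 107.99 open 0.14961713806252994 Fx,Fy,Fz -0.14 -0.75 -0.63
```

View pics/z13b.png

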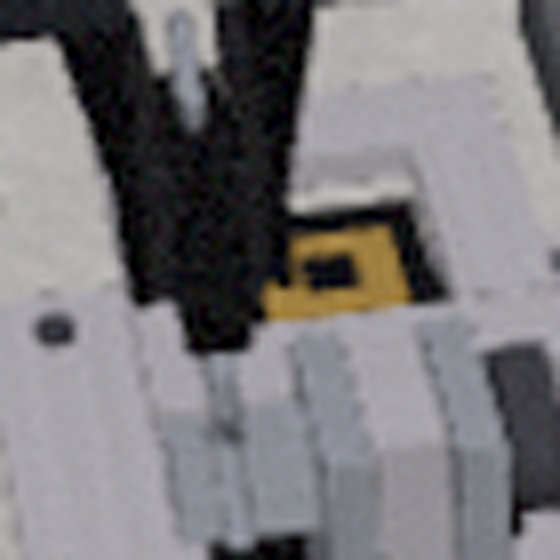

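View pics/z13a.png

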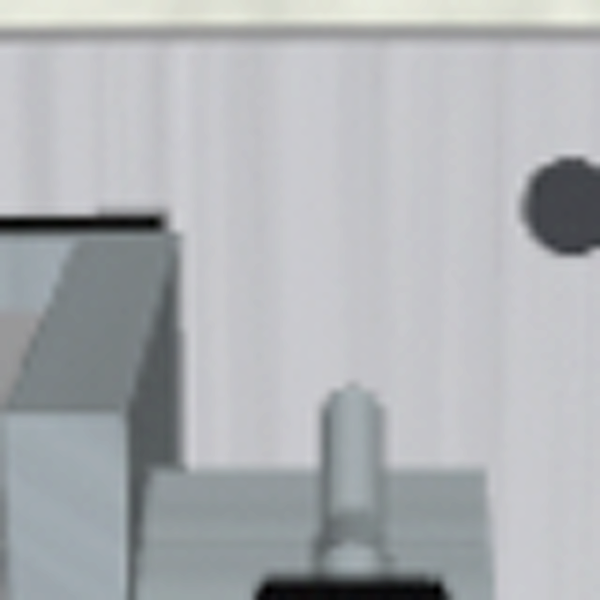

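Call:
{"name": "send_rows", "arguments": {
  "moves": [0,0,0,0,0,-0.2,-1,0,0,0,0,0,-0.2,-1,0,0,0,0,0,-0.2,-1]
}}

```text
time_s: 17.25
position: [0.5978, -0.1143, 0.1365]
tcp_rot: [[-0.309, 0.951, 0.003], [0.951, 0.309, -0.006], [-0.007, 0.001, -1.0]]
force: [-1.4, -1.3, 0.1]
opening: 0.145
```

Call:
{"name": "send_rows", "arguments": {
  "moves": [0,0,0,0,0,-0.2,-1,0,0,0,0,0,-0.2,-1]
}}

```text
time_s: 17.45
position: [0.5979, -0.1142, 0.1325]
tcp_rot: [[-0.309, 0.951, 0.003], [0.951, 0.309, -0.006], [-0.007, 0.001, -1.0]]
force: [-1.6, -0.8, 1.8]
opening: 0.147
```

Call:
{"name": "send_rows", "arguments": {
  "moves": [0,0,0,0,0,-0.2,-1,0,0,0,0,0,-0.2,-1]
}}

```text
time_s: 17.65
position: [0.5979, -0.1142, 0.1288]
tcp_rot: [[-0.309, 0.951, 0.003], [0.951, 0.309, -0.006], [-0.007, 0.001, -1.0]]
force: [-2.2, 0.0, 4.7]
opening: 0.145
```

Call:
{"name": "send_rows", "arguments": {
  "moves": [0,0,0,0,0,-0.2,-1,0,0,0,0,0,-0.2,-1]
}}

```text
time_s: 17.85
position: [0.5979, -0.1142, 0.125]
tcp_rot: [[-0.309, 0.951, 0.003], [0.951, 0.309, -0.006], [-0.007, 0.001, -1.0]]
force: [-1.8, -0.3, 6.9]
opening: 0.144
```

Call:
{"name": "send_rows", "arguments": {
  "moves": [0,0,0,0,0,-0.2,-1,0,0,0,0,0,-0.1,-1]
}}

```text
time_s: 18.05
position: [0.5979, -0.1142, 0.1221]
tcp_rot: [[-0.309, 0.951, 0.003], [0.951, 0.309, -0.006], [-0.007, 0.001, -1.0]]
force: [-2.1, 0.5, 7.7]
opening: 0.149
```

Call:
{"name": "send_rows", "arguments": {
  "moves": [0,0,0,0,0,-0.2,-1,0,0,0,0,0,-0.2,-1]
}}

```text
time_s: 18.25
position: [0.598, -0.1142, 0.1186]
tcp_rot: [[-0.309, 0.951, 0.003], [0.951, 0.309, -0.007], [-0.007, 0.001, -1.0]]
force: [-3.2, 0.2, 9.5]
opening: 0.149
```

Call:
{"name": "send_rows", "arguments": {
  "moves": [0,0,0,0,0,-0.2,-1]
}}

```text
time_s: 18.35
position: [0.598, -0.1142, 0.1167]
tcp_rot: [[-0.309, 0.951, 0.003], [0.951, 0.309, -0.007], [-0.007, 0.001, -1.0]]
force: [-2.8, -0.2, 10.7]
opening: 0.148
```

Call:
{"name": "send_rows", "arguments": {
  "moves": [0,0,0,0,0,-0.2,-1]
}}

```text
time_s: 18.45
position: [0.598, -0.1142, 0.1149]
tcp_rot: [[-0.309, 0.951, 0.003], [0.951, 0.309, -0.007], [-0.007, 0.001, -1.0]]
force: [-3.7, -0.1, 12.2]
opening: 0.146
```

```bash
python3 st.py;python3 -c "
from h import *
snap('wrist','w14');snap('side','s14')
im=cv2.imread('pics/w14.png');a=cv2.convertScaleAbs(cv2.resize(im[190:390,250:390],None,fx=4,fy=3,interpolation=2),alpha=1.7)
im=cv2.imread('pics/s14.png');b=cv2.convertScaleAbs(cv2.resize(im[80:170,240:330],None,fx=6.5,fy=6.5,interpolation=2),alpha=1.3)
cv2.imwrite('pics/z14a.png',a);cv2.imwrite('pics/z14b.png',b)"; python3 st.py
```

```text
t 18.45 pos [ 0.598  -0.1142  0.1149] fix xy mm 36.1 7.5 az 107.99 open 0.14620860504716904 Fx,Fy,Fz -3.56 1.09 12.17
t 18.55 pos [ 0.5979 -0.1141  0.1147] fix xy mm 36.0 7.6 az 107.99 open 0.1477629906170558 Fx,Fy,Fz -2.89 1.09 8.83
```

View pics/z14b.png

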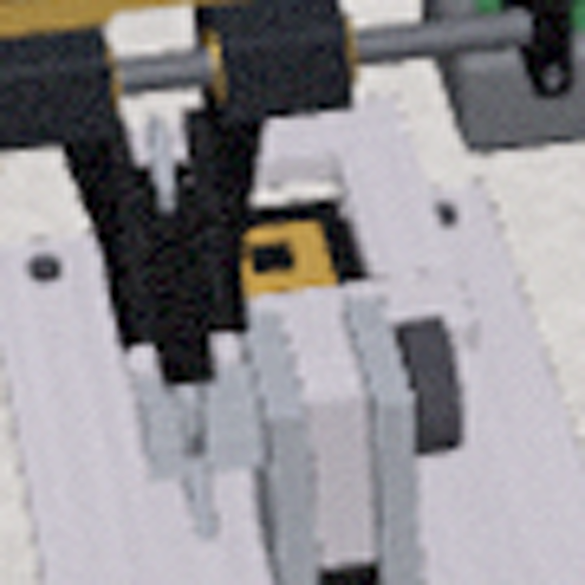

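View pics/z14a.png

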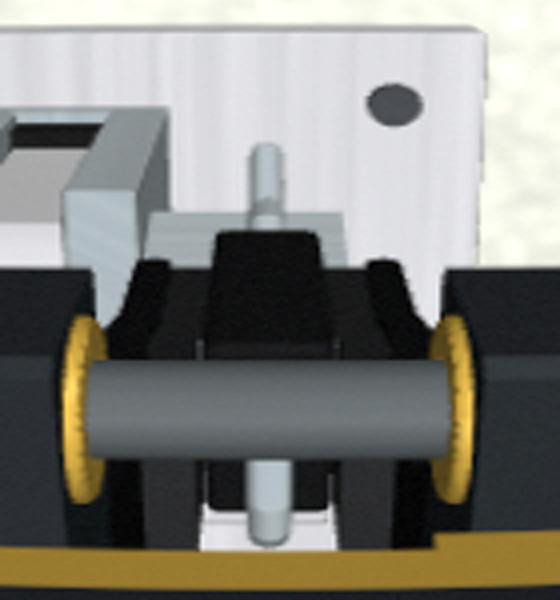

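Call:
{"name": "send_rows", "arguments": {
  "moves": [0,0,0,0,0,0,-1,0,0,0,0,0,0,-1]
}}

```text
time_s: 18.75
position: [0.5979, -0.1142, 0.1147]
tcp_rot: [[-0.309, 0.951, 0.003], [0.951, 0.309, -0.007], [-0.007, 0.001, -1.0]]
force: [-2.9, 0.3, 8.1]
opening: 0.146
```

Call:
{"name": "send_rows", "arguments": {
  "moves": [0,0,0,0,0,-0.1,-1,0,0,0,0,0,-0.1,-1]
}}

```text
time_s: 18.95
position: [0.598, -0.1142, 0.1131]
tcp_rot: [[-0.309, 0.951, 0.003], [0.951, 0.309, -0.007], [-0.007, 0.001, -1.0]]
force: [-3.2, 0.7, 11.8]
opening: 0.147
```

Call:
{"name": "send_rows", "arguments": {
  "moves": [0,0,0,0,0,-0.1,-1,0,0,0,0,0,-0.1,-1]
}}

```text
time_s: 19.15
position: [0.598, -0.1142, 0.1113]
tcp_rot: [[-0.309, 0.951, 0.003], [0.951, 0.309, -0.007], [-0.007, 0.001, -1.0]]
force: [-3.4, -0.1, 12.4]
opening: 0.147
```

Call:
{"name": "send_rows", "arguments": {
  "moves": [0,0,0,0,0,-0.1,-1,0,0,0,0,0,-0.1,-1]
}}

```text
time_s: 19.35
position: [0.598, -0.1142, 0.1095]
tcp_rot: [[-0.309, 0.951, 0.004], [0.951, 0.309, -0.007], [-0.007, 0.001, -1.0]]
force: [-3.9, 0.2, 13.7]
opening: 0.146
```

Call:
{"name": "send_rows", "arguments": {
  "moves": [0,0,0,0,0,-0.1,-1,0,0,0,0,0,0,-1]
}}

```text
time_s: 19.55
position: [0.5979, -0.1142, 0.1081]
tcp_rot: [[-0.309, 0.951, 0.003], [0.951, 0.309, -0.007], [-0.007, 0.001, -1.0]]
force: [-3.4, 0.5, 11.0]
opening: 0.146
```

Call:
{"name": "send_rows", "arguments": {
  "moves": [0,0,0,0,0,-0.1,-1,0,0,0,0,0,0,-1]
}}

```text
time_s: 19.75
position: [0.5979, -0.1141, 0.1071]
tcp_rot: [[-0.309, 0.951, 0.003], [0.951, 0.309, -0.006], [-0.007, 0.001, -1.0]]
force: [-3.4, -0.3, 10.5]
opening: 0.147
```

Call:
{"name": "send_rows", "arguments": {
  "moves": [0,0,0,-0.05,-0.02,0,-1,0,0,0,0,0,-0.1,-1,0,0,0,0,0,0,-1]
}}

```text
time_s: 20.05
position: [0.5978, -0.1142, 0.1061]
tcp_rot: [[-0.309, 0.951, 0.004], [0.951, 0.309, -0.006], [-0.007, 0.002, -1.0]]
force: [-2.7, 0.2, 11.4]
opening: 0.146
```

Call:
{"name": "send_rows", "arguments": {
  "moves": [0,0,0,0,0,-0.1,-1,0,0,0,0,0,0,-1]
}}

```text
time_s: 20.25
position: [0.5977, -0.1143, 0.1041]
tcp_rot: [[-0.309, 0.951, 0.004], [0.951, 0.309, -0.007], [-0.007, 0.002, -1.0]]
force: [0.1, -1.1, 0.5]
opening: 0.147
```

Call:
{"name": "send_rows", "arguments": {
  "moves": [0,0,0,0,0,-0.1,-1,0,0,0,0,0,0,-1]
}}

```text
time_s: 20.45
position: [0.5978, -0.1144, 0.1031]
tcp_rot: [[-0.309, 0.951, 0.004], [0.951, 0.309, -0.006], [-0.007, 0.002, -1.0]]
force: [-1.8, 0.6, 6.8]
opening: 0.146
```

Call:
{"name": "send_rows", "arguments": {
  "moves": [0,0,0,0,0,0,-1,0,0,0,0,0,0,-1]
}}

```text
time_s: 20.65
position: [0.5978, -0.1143, 0.1032]
tcp_rot: [[-0.309, 0.951, 0.004], [0.951, 0.309, -0.006], [-0.007, 0.002, -1.0]]
force: [-2.3, 0.9, 7.3]
opening: 0.149
```

```bash
python3 st.py;python3 -c "
from h import *
snap('wrist','w15');snap('side','s15')
im=cv2.imread('pics/w15.png');a=cv2.convertScaleAbs(cv2.resize(im[190:390,250:390],None,fx=4,fy=3,interpolation=2),alpha=1.7)
im=cv2.imread('pics/s15.png');b=cv2.convertScaleAbs(cv2.resize(im[80:170,240:330],None,fx=6.5,fy=6.5,interpolation=2),alpha=1.3)
cv2.imwrite('pics/z15a.png',a);cv2.imwrite('pics/z15b.png',b)"; python3 st.py
```

```text
t 20.65 pos [ 0.5978 -0.1143  0.1032] fix xy mm 35.9 7.4 az 107.98 open 0.1494412991982015 Fx,Fy,Fz -1.92 1.54 7.34
t 20.75 pos [ 0.5978 -0.1143  0.1031] fix xy mm 35.9 7.4 az 107.98 open 0.14628650581303812 Fx,Fy,Fz -1.01 0.83 7.12
```

View pics/z15b.png

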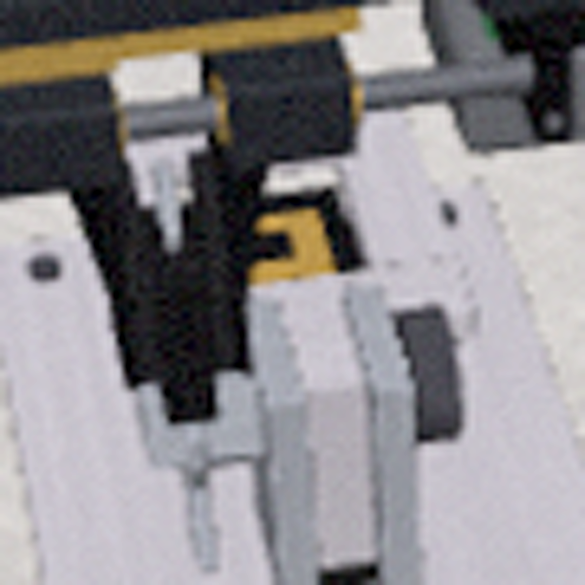

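View pics/z15a.png

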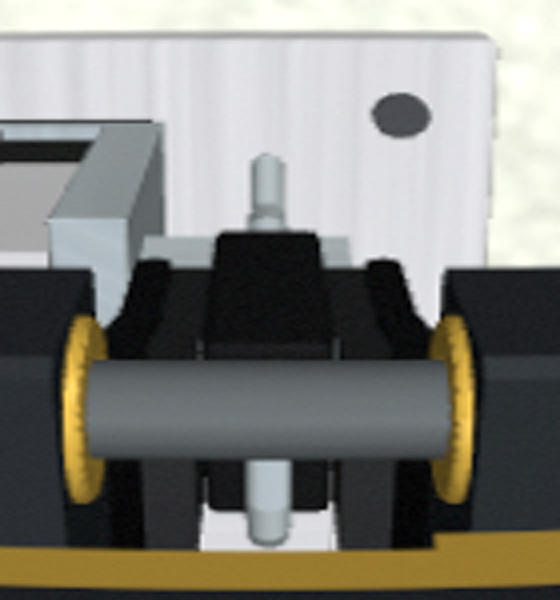

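Call:
{"name": "send_rows", "arguments": {
  "moves": [0,0,0,0,0,-0.1,-1,0,0,0,0,0,-0.1,-1,0,0,0,0,0,0,-1,0,0,0,0,0,0,-1]
}}

```text
time_s: 21.15
position: [0.5978, -0.1143, 0.1015]
tcp_rot: [[-0.309, 0.951, 0.004], [0.951, 0.309, -0.006], [-0.007, 0.002, -1.0]]
force: [-1.8, 1.7, 9.3]
opening: 0.147
```

Call:
{"name": "send_rows", "arguments": {
  "moves": [0,0,0,0,0,-0.1,-1,0,0,0,0,0,-0.1,-1,0,0,0,0,0,0,-1,0,0,0,0,0,0,-1]
}}

```text
time_s: 21.55
position: [0.5979, -0.1143, 0.0997]
tcp_rot: [[-0.309, 0.951, 0.004], [0.951, 0.309, -0.007], [-0.008, 0.002, -1.0]]
force: [-3.2, 0.2, 10.0]
opening: 0.148
```

Call:
{"name": "send_rows", "arguments": {
  "moves": [0,0,0,0,0,-0.1,-1,0,0,0,0,0,-0.1,-1,0,0,0,0,0,0,-1,0,0,0,0,0,0,-1]
}}

```text
time_s: 21.95
position: [0.5978, -0.1143, 0.098]
tcp_rot: [[-0.309, 0.951, 0.004], [0.951, 0.309, -0.007], [-0.008, 0.002, -1.0]]
force: [-2.6, 1.1, 11.5]
opening: 0.147
```

Call:
{"name": "send_rows", "arguments": {
  "moves": [0,0,0,0,0,0.2,-1,0,0,0,0,0,0.3,-1,0,0,0,0,0,0.3,-1,0,0,0,0,0,0.3,-1,0,0,0,0,0,0.1,-1,0,0,0,0,0,0,-1]
}}

```text
time_s: 22.55
position: [0.5978, -0.1144, 0.1086]
tcp_rot: [[-0.309, 0.951, 0.004], [0.951, 0.309, -0.006], [-0.007, 0.001, -1.0]]
force: [-0.8, 0.1, 1.9]
opening: 0.151
```

```bash
python3 st.py;python3 -c "
from h import *
snap('wrist','w16');snap('side','s16')
im=cv2.imread('pics/w16.png');a=cv2.convertScaleAbs(cv2.resize(im[190:390,250:390],None,fx=4,fy=3,interpolation=2),alpha=1.7)
im=cv2.imread('pics/s16.png');b=cv2.convertScaleAbs(cv2.resize(im[80:170,240:330],None,fx=6.5,fy=6.5,interpolation=2),alpha=1.3)
cv2.imwrite('pics/z16a.png',a);cv2.imwrite('pics/z16b.png',b)"; python3 st.py
```

```text
t 22.55 pos [ 0.5978 -0.1144  0.1086] fix xy mm 35.8 7.4 az 107.98 open 0.1511985841386049 Fx,Fy,Fz -0.75 0.4 1.91
t 22.65 pos [ 0.5977 -0.1144  0.1085] fix xy mm 35.8 7.4 az 107.98 open 0.14753402745979802 Fx,Fy,Fz 0.57 0.34 2.87
```

View pics/z16b.png

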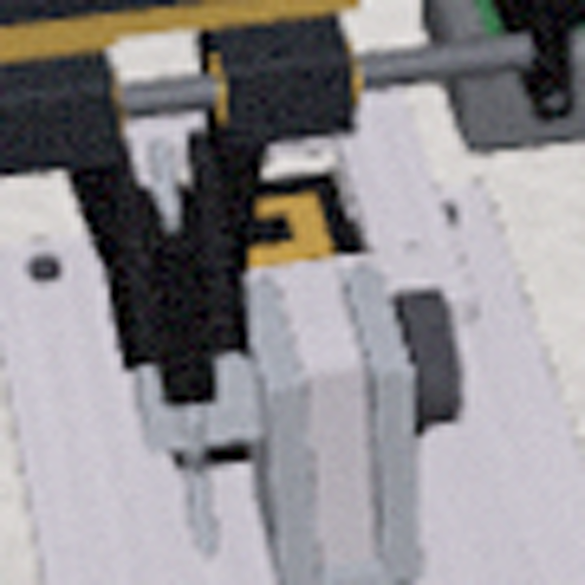

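View pics/z16a.png

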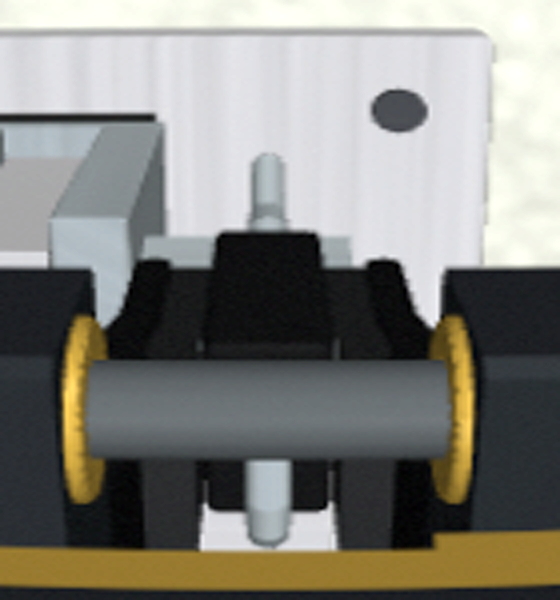

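Call:
{"name": "send_rows", "arguments": {
  "moves": [0,0,0,0,0,0.2,-1,0,0,0,0,0,0,-1,0,0,0,0,0,0,-0.2,0,0,0,0,0,0,-0.2,0,0,0,0,0,0,-0.2,0,0,0,0,0,0,-0.2,0,0,0,0,0,0,-0.2,0,0,0,0,0,0,-0.2]
}}

```text
time_s: 23.45
position: [0.5973, -0.1144, 0.1105]
tcp_rot: [[-0.309, 0.951, 0.003], [0.951, 0.309, -0.006], [-0.007, 0.001, -1.0]]
force: [-0.9, 0.8, 0.7]
opening: 0.399
```

Call:
{"name": "send_rows", "arguments": {
  "moves": [0,0,0,0,0,0.5,-0.2,0,0,0,0,0,1,-0.2,0,0,0,0,0,2,-0.2,0,0,0,0,0,3,-0.2,0,0,0,0,0,3,-0.2,0,0,0,0,-2,2,-0.2,0,0,0,0,-3,0,-0.2,0,0,0,0,-2,0,-0.2,0,0,0,0,0,0,-0.2]
}}

```text
time_s: 24.35
position: [0.5973, -0.1872, 0.2259]
tcp_rot: [[-0.306, 0.952, 0.004], [0.952, 0.306, -0.007], [-0.008, 0.001, -1.0]]
force: [-0.7, 0.6, -0.1]
opening: 0.404
```

```bash
python3 st.py;python3 -c "
from h import *
snap('wrist','w17');snap('side','s17')
im=cv2.imread('pics/w17.png');a=im
im=cv2.imread('pics/s17.png');b=cv2.convertScaleAbs(cv2.resize(im[70:200,230:360],None,fx=4.5,fy=4.5,interpolation=2),alpha=1.2)
cv2.imwrite('pics/z17b.png',b)"
```

```text
t 24.35 pos [ 0.5973 -0.1872  0.2259] fix xy mm 12.9 -61.7 az 107.8 open 0.40438722035694885 Fx,Fy,Fz -0.44 0.75 -0.11
```

View pics/z17b.png

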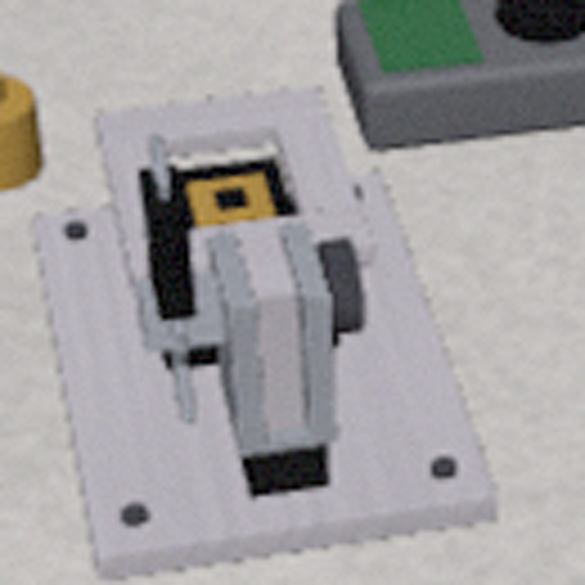

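View pics/w17.png

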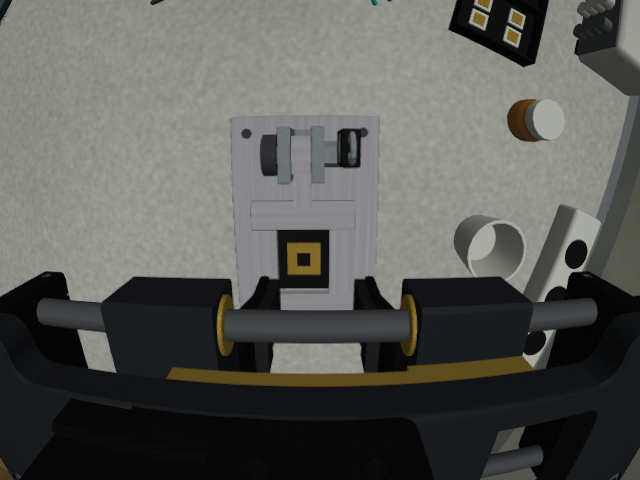

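```bash
python3 - <<'E'
from h import *
s=load('s17');a=np.radians(18.05);X=np.array([np.cos(a),np.sin(a)]);Y=np.array([-X[1],X[0]])
H=onz(s,268.1,134.1,.099)[:2]
for dz in (0,.003,.006):
    p=proj(s,[*(H+.018*Y),.099+dz]);print(dz,p,(p-[230,70])*4.5)
p=proj(s,[*(H+.018*Y),.145]);print('top edge',(p-[230,70])*4.5)
E
python3 -c "
import cv2
im=cv2.imread('pics/s17.png');cv2.imwrite('pics/z17c.png',cv2.convertScaleAbs(cv2.resize(im[90:170,240:300],None,fx=9,fy=7,interpolation=2),alpha=1.5))"
```

```text
0 [269.81913339 141.0750372 ] [179.18610024 319.83766739]
0.003 [269.65767562 139.50162586] [178.45954028 312.75731637]
0.006 [269.49532986 137.91956106] [177.72898437 305.63802479]
top edge [167.58969201 206.83028354]
```

View pics/z17c.png

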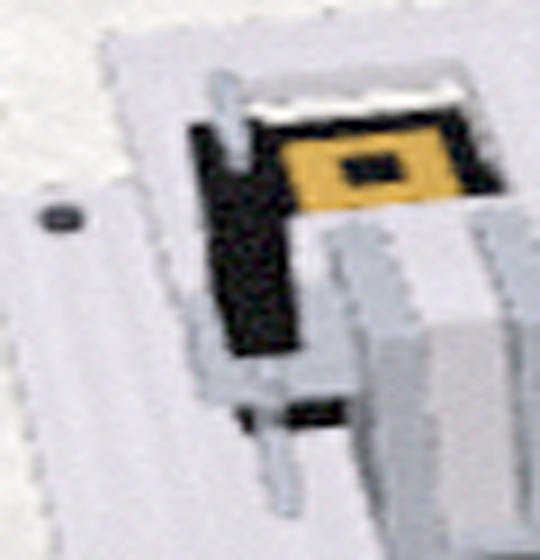

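```bash
python3 -c "
from h import *
print(hand_in()); print(read_state()['time_s'])"
```

```text
the job is handed in; nothing more can be done
None
the job is handed in; nothing more can be done
```

I pushed the lock pin home, put the R-clip through its cross hole and let go, then handed the job in. The hand-in gave no verdict. The last arm move ended at 24.35 s on the robot's clock.

**Lock pin:** I pushed until the pin stopped moving while the force rose from 5 to about 10 N, so it was against its stop. The pictures disagreed slightly, placing the hole 0.6–1.2 mm short of its nominal home position. I put that down to the 2 mm camera calibration and did not push again.

**Clip:** The R-clip was in the rack slot nearest the fixture. I turned it 24.5° and put its leg into the hole with no sign of contact. The push peaked at about 14 N, an estimated 15–16 mm of clamp travel, and then dropped sharply as the bow snapped in. I pressed on to 11.5 N to seat the grip before easing off and letting go.

**Last checks:**
- **Seating:** in the side view the clip stands upright, with the grip's underside within about 1 mm of the pin's top face.
- **Bow:** while the clip was still gripped, the bow's flared end sat in the same place in the wrist picture as before insertion, so it has sprung in under the pin.
- **Gripper:** it is clear of the fixture and touching nothing.
- **Rack:** the fork and plain pin were standing undisturbed in the pictures taken after the clip was lifted out. I did not go near the rack again, but I took no final picture of it.

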